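# Free a jammed capsule-board plate with a wedge

## Robot

A 7-joint arm with a two-finger parallel gripper is mounted at the origin on a cart in front of the work surface, level with it; the furniture and walls round the work are solid. World frame = base frame: x ahead of the robot, y to its left, z up, the work surface at z = 0. Lengths are in m, angles in rad, forces in N, time in s.
With the tool pointing down it reaches from about 0.425 to 0.95 m from the base axis. Payload 4.7 kg.
Tool frame: the origin (TCP) lies on the centre line of the jaws, within the pads' length; the fingertips stand 19 mm ahead of it and the grasp point (between the pads) is the TCP; z points along the fingers, y is the line along which they close (so a half turn about z gives the same grasp; the last joint's range is limited). The gripper opens to 85 mm and grips with 20 to 120 N. Pads are 22 mm wide; open, the fingers measure 114 mm over their backs; the gripper's body (76 mm by 85 mm) begins 54 mm behind the grasp point. The pads swing forward as they close: fully open they stand 13 mm farther back than shut.
Start: joints at [-1.299, 0.469, -0.049, 1.532, 0.024, 1.141, -0.082], TCP at [0.2, 0.645, 0.25] pointing down, gripper open.
Joint ranges: [-2.59, 2.59], [-0.33, 1.99], [-1.39, 1.29], [0.1, 2.45], [-1.04, 4.18], [0.21, 1.99], [-2.66, 2.66]. Speed limits (rad/s): [2.57, 2.57, 3.14, 3.14, 3.14, 3.14, 3.14].

## Interface

Orientations are given as a unit quaternion [x, y, z, w].
In Python, from cell import bot gives the robot as it stands.
- The arm moves only by the shell command python3 inch.py FILE [FORCE], which reads ROWS from the file FILE. ROWS is a JSON list of rows, 1 to 5 of them, each of 5 numbers: dx, dy, dz in shares of the most that a row can go, 1 being 50 mm, then a turn about the tool's z in rad, then the opening from 0.0 (shut) to 1.0 (fully open); each row shifts and turns the commanded pose from where the row before left it, along the tool's axes as they then stand; what a row does not reach is not made up. A row lasts 1/10 s, in which the tool goes at most 0.05 m and 0.15 rad, less where a joint would pass 70% of its speed; a pose out of reach is approached as far as the arm can. The fingers move at their own pace and stop on an object; FORCE is the grip in N (left out, the last holds). Time passes only in rows, so rows that do not move let the fingers close. It prints the time, the measured TCP pose, the force, the opening and the grip force at its end. Input that does not fit is refused with a message, and nothing moves.
- bot.get_state(): the state, without advancing time (a new reading comes with each control period).
- bot.snapshot(name): name is "scene" or "top" or "wrist"; returns a dict with "color" (400x640x3 uint8, red, green, blue), "mtx" (3x3 intrinsics, pixels), "k1" (the pictures are not rectified: a ray, as slopes to the right and down, at radius r is drawn at 1 + k1 r^2 times it, then the intrinsics apply), "view" (4x4, takes a point from world to camera coordinates); the wrist camera has in their place "tool_from_camera" (4x4, takes a point from camera to tool coordinates, whose origin is the TCP and whose axes are the flange's). Camera axes: x right, y down, z forward; pixel columns grow to the right and rows downward; lengths in m; the calibration is good to about 2 mm. A picture is of the moment at which its call begins: read the wrist's pose just before it. There is no depth.
- bot.finish_job(): hands the job in; it is judged then, once.
The state is a dict: "clock": time; "q": joint angles; "joint_vel": joint speeds; "joint_efforts": joint torques, N m; "ee_pos": TCP position; "tool_rot": TCP orientation; "contact_force": force on the tool from outside, world axes, zero at the start; "torque": the same for the moment, N m; "gripper_width": opening from 0.0 (shut) to 1.0 (fully open); "finger_force": force on a finger pad.
Only numpy, scipy, OpenCV 4.12 (cv2) and the standard library are available. Lean on these libraries where they do the work, as an engineer would, in place of code of your own. Each camera call takes 0.05 s, during which the arm holds its last target. There are 200 camera calls.

## Task

The cap plate of the capsule-filling board has been pressed down flush and is stuck in its frame. Pick up the nylon wedge and work its blade down the sloping slots under the plate's two ends, a little at one end and then at the other, so that the plate comes up nearly level (never one end more than about 6 mm ahead of the other, or the capsules are crushed) until both ends stand up on their catches. Then lay the wedge flat on the worktop, lift the plate off by its long sides, lay it flat in the low steel tray and let go, without disturbing the bottles and vials.

Things in the scene. Friction and masses are not known exactly. Their poses are not given: they have to be found in the camera images.
- board: fixed capsule-filling board: slate-blue frame 80 x 220 x 50 mm standing on the worktop. Origin: centre of its underside; y along the 220 mm length, z up. The cap plate sits in its recess, at the start flush with the frame's top, 50 mm above the worktop. In the middle of each end wall (+y and -y) is a sloping slot, open at the top, that leads under the plate's end
- slot_left (a point): slot at the board's +y end: 22 mm wide, its steel floor falls inwards at 28 degrees below level, from the frame's top 101 mm from the board's centre to this point, 75 mm from the centre and 36 mm above the worktop, straight below the plate's end edge, mid slot. The floor ends 4 mm further in; beyond it the board is hollow down to 10 mm above the worktop for 32 mm more
- slot_right (a point): the same point of the slot at the board's -y end
- catches (a point): centre of the four sprung brass ball catches, 41.5 mm up in the frame's long walls, 66 mm to each side of the board's centre. They rub on the plate's sides (about 10 N per end) and hold it at any height. When the plate has risen about 8 mm at a pair of catches, they spring in below it and carry it, so that it stands 8 mm proud of the frame, its underside still 6 mm down in the recess
- cap_plate: ivory plate 52 x 150 x 14 mm (x, y, z), about 0.24 kg, 24 dark red capsule caps in its top, 1 mm of play in the recess. Origin: centre of its underside, 36 mm above the worktop at the start; y along its length. Mid-end it is undercut (28 wide, 13 long), leaving a lip 8 mm thick, 6 mm above the slot's floor. Flush it cannot be gripped; once up, pinch it across its 52 mm width
- end_left (a point): top edge of the cap plate in the middle of its +y end; its rise above the start (50 mm above the worktop) tells how far that end has come up
- end_right (a point): the same at the plate's -y end
- wedge: nylon opening wedge lying flat, 132 mm long, 0.10 kg. Origin: underside below mid-handle, x towards the tip, z up. Black handle 62 x 20 x 20 mm (x -32 to +30 mm), flat sides; slick yellow blade 16 mm wide, x 30 to 100 mm, flat underneath, top tapering at 14 degrees from 20 mm high to 2.5 mm at the tip
- wedge_tip (a point): middle of the blade's tip, underside. With the sole sliding on a slot's floor (blade 28 degrees below level) the wedge meets the lip of a plate that is fully down when the tip is 8 mm past the plate's edge; it then lifts that end 0.33 mm per mm; about 36 mm past the edge brings the end up onto its catches. Pushing takes about 10 N
- tray: fixed low steel tray 186 x 122 mm outside, 180 x 116 mm inside, floor 12 mm above the worktop, rim 20 mm above it (22 mm with its rolled edge). Origin: centre of its underside; x along its length
- stock_bottle_blue: white tablet bottle with a blue cap, 62 mm across, 105 mm high, bystander; origin at the centre of its underside
- vial_amber: orange vial with a white cap, 44 mm across, 66 mm high, bystander; origin at the centre of its underside
- dropper_bottle: brown dropper bottle with a black teat, 33 mm across, 102 mm high, bystander; origin at the centre of its underside
- vial_clear: small white vial, 37 mm across, 60 mm high, bystander; origin at the centre of its underside

How it is judged:
On the way, in this order (a step that is already met when the one before it is completed fails the run):
1. the wedge, pushed under one end, has lifted it at least 2 mm (z of any of end_left, end_right in the frame of board above 0.052 m and contact force between wedge and cap_plate above 0.3 N), for 0.05 s.
2. the wedge lifts the plate with both ends up, the second end at least 5 mm (z of each of end_left, end_right in the frame of board above 0.055 m and contact force between wedge and cap_plate above 0.3 N), for 0.05 s.
3. the plate stands level on its catches, both ends at least 6.5 mm proud, and neither wedge nor fingers touch it (z of end_left in the frame of board between 0.0565 and 0.0615 m and z of end_right in the frame of board between 0.0565 and 0.0615 m and contact force between each of wedge, the fingers and cap_plate below 0.1 N), for 0.3 s.
At the end, for the whole second after the job is handed in: the cap plate lies flat (within 2 degrees) on the tray's floor, right way up, inside its rim (centres within 35 mm); the wedge lies flat on the worktop, sole down; both are at rest (z of cap_plate in the frame of tray between 0.01 and 0.015 m and horizontal distance between cap_plate and tray below 0.035 m and angle between cap_plate's own z axis and vertical below 0.04 rad and linear speed of each of cap_plate, wedge below 0.01 m/s and height (world z) of wedge between -0.004 and 0.004 m and angle between wedge's own z axis and vertical below 0.08 rad); the robot touches nothing.
It fails at once if the plate is cocked by more than 0.05 rad (one end 7.5 mm ahead of the other) while in the frame (angle between cap_plate's own z axis and vertical above 0.05 rad and horizontal distance between cap_plate and board below 0.03 m and z of cap_plate in the frame of board below 0.047 m).
It fails at once if a bottle or vial is pushed more than 25 mm or tipped (distance of any of stock_bottle_blue, vial_amber, dropper_bottle, vial_clear from where it was at the start of the episode above 0.025 m or angle between any of stock_bottle_blue, vial_amber, dropper_bottle, vial_clear's own z axis and vertical above 0.4 rad).
It also fails if it takes over 72 s, if anything falls off the work surface, if the arm or the gripper's body presses on something with over 40 N, if the wrist force passes 120 N, or if a joint passes its speed limit or range.

## Working session

There is one attempt and no reset: what is moved stays moved. The work goes in short steps, Python scripts to look and compute and a shell command to move; the robot and the scene stay as the last step left them, time stands still between calls to the robot, and variables do not carry over. Pictures are saved under pics/ and viewed, at most 10 in all, crops included, and the job is handed in when it is done.

```bash
ls; mkdir -p pics
python3 - <<'E'
from cell import bot
import cv2
s=bot.get_state();print(s['ee_pos'],s['tool_rot'],s['gripper_width'],s['clock'])
ims=[]
for n in("top","scene"):
    d=bot.snapshot(n);cv2.imwrite(f'pics/{n}0.png',d['color'][...,::-1]);print(n,d['mtx'].tolist(),d['k1'],d['view'].round(4).tolist())
d=bot.snapshot("wrist");print(d['mtx'].tolist(),d['k1'],d['tool_from_camera'].round(4).tolist())
E
```

```text
cell.py
inch.py
pics
[0.19983116 0.64417205 0.24925552] [ 1.49817653e-01  9.88713152e-01 -9.82778069e-04 -9.09525151e-05] 0.9999126876118691 0.0
top [[512.4307493057714, 0.0, 318.2743261757124], [0.0, 512.4307493057714, 190.46356187315286], [0.0, 0.0, 1.0]] -0.1670555018589721 [[0.0199, -0.9998, -0.002, 0.0155], [-0.9985, -0.0198, -0.0511, 0.5714], [0.0511, 0.0031, -0.9987, 1.4416], [0.0, 0.0, 0.0, 1.0]]
scene [[469.4158665047425, 0.0, 317.12808490847544], [0.0, 469.4158665047425, 198.9018371301583], [0.0, 0.0, 1.0]] 0.04524081944828103 [[0.5946, -0.804, 0.0054, -0.3195], [-0.4679, -0.3515, -0.8109, 0.3049], [0.6538, 0.4796, -0.5852, 1.0066], [0.0, 0.0, 0.0, 1.0]]
[[323.1226813271201, 0.0, 322.3710557346361], [0.0, 323.1226813271201, 197.6075753908553], [0.0, 0.0, 1.0]] -0.06356312995275995 [[0.0003, -0.9531, -0.3025, 0.078], [1.0, 0.0005, -0.0006, -0.0005], [0.0007, -0.3025, 0.9531, -0.1236], [0.0, 0.0, 0.0, 1.0]]
```

View pics/top0.png

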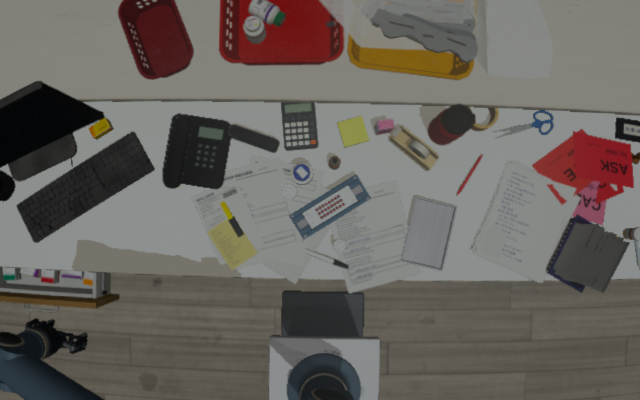

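View pics/scene0.png

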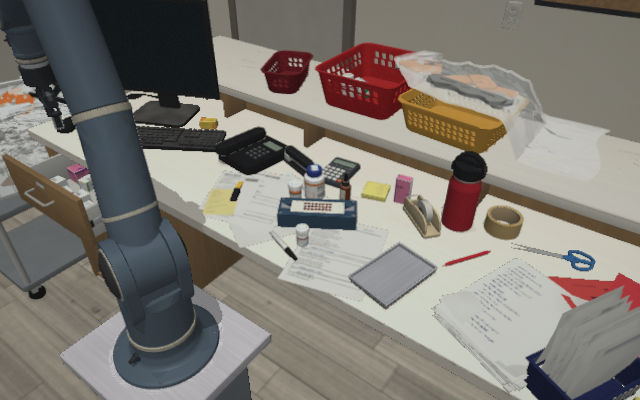

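The top view shows the board around (331,205), tray (430,232), a yellow/black object at (233,218) that is probably the wedge, blue-cap bottle (303,172), dropper (334,161), clear vial near (339,246). I'll write helpers and zoom in.

```bash
cat > h.py <<'E'
from cell import bot
import cv2, numpy as np
from scipy.spatial.transform import Rotation as R
def snap(n):
    s=bot.get_state(); d=bot.snapshot(n)
    if n=="wrist":
        T=np.eye(4);T[:3,:3]=R.from_quat(s['tool_rot']).as_matrix();T[:3,3]=s['ee_pos']
        d['view']=np.linalg.inv(T@d['tool_from_camera'])
    d['dist']=np.array([d['k1'],0,0,0.]); return d
def cast(d,uv,z):
    uv=np.asarray(uv,float).reshape(-1,1,2)
    p=cv2.undistortPoints(uv,d['mtx'],d['dist'],criteria=(3,50,1e-9)) if hasattr(cv2,'x') else cv2.undistortPoints(uv,d['mtx'],d['dist'])
    p=np.c_[p[:,0],np.ones(len(p))]; C=np.linalg.inv(d['view']); r=p@C[:3,:3].T; o=C[:3,3]
    return o+r*((z-o[2])/r[:,2])[:,None]
def proj(d,P):
    v=d['view']; return cv2.projectPoints(np.asarray(P,float).reshape(-1,1,3),cv2.Rodrigues(v[:3,:3])[0],v[:3,3],d['mtx'],d['dist'])[0][:,0]
def mask(d,lo,hi,box=None):
    m=cv2.inRange(cv2.cvtColor(d['color'],cv2.COLOR_RGB2HSV),np.array(lo),np.array(hi))
    if box is not None:
        k=np.zeros_like(m);x0,y0,x1,y1=box;k[y0:y1,x0:x1]=255;m&=k
    return m
def rect(m):
    c=max(cv2.findContours(m,0,1)[0],key=cv2.contourArea); return c[:,0],cv2.boxPoints(cv2.minAreaRect(c))
E
python3 - <<'E'
from h import *
d=snap("top")
c=d['color'][125:285,190:470,::-1]
cv2.imwrite('pics/top1.png',cv2.resize(cv2.convertScaleAbs(c,alpha=1.4),(784,448),interpolation=cv2.INTER_CUBIC))
print(cast(d,[[331,205],[233,218],[430,232],[303,172],[339,246],[334,161]],0.03).round(3))
E
```

```text
[[ 0.53  -0.01   0.03 ]
 [ 0.488  0.266  0.03 ]
 [ 0.459 -0.291  0.03 ]
 [ 0.621  0.071  0.03 ]
 [ 0.416 -0.034  0.03 ]
 [ 0.654 -0.016  0.03 ]]
```

View pics/top1.png

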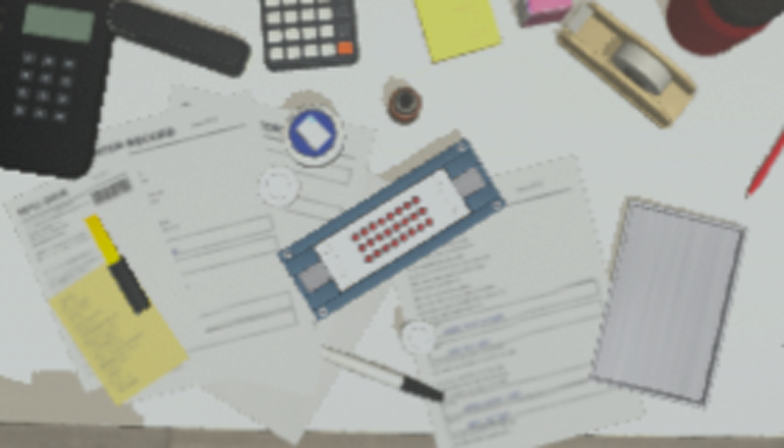

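The crop shows the board's slate frame with corners around crop (285,255),(465,140),(505,205),(320,318). The wedge's yellow tip is at (92,216) and its black handle end at (145,305). The tray corners are (630,200),(745,230),(705,402),(595,378). Next, measurements.

```bash
cat > m.py <<'E'
from h import *
def axis(P): # rect centre, long-axis angle, sizes
    c=P.mean(0); e=[P[1]-P[0],P[2]-P[1]]; e.sort(key=lambda v:-np.hypot(*v)); return c.round(4),np.degrees(np.arctan2(e[0][1],e[0][0])).round(1),[np.hypot(*v).round(4) for v in e]
def top():
    d=snap("top")
    mb=mask(d,(98,90,40),(118,255,200),(285,170,380,245))
    c,_=rect(mb); P=cast(d,c,0.05)[:,:2].astype(np.float32); print('board',axis(cv2.boxPoints(cv2.minAreaRect(P))))
    mt=mask(d,(0,0,0),(180,60,175),(395,185,465,275)); c,_=rect(mt); P=cast(d,c,0.02)[:,:2].astype(np.float32); print('tray',axis(cv2.boxPoints(cv2.minAreaRect(P))))
    return d
if __name__=="__main__":
    d=top()
    my=mask(d,(22,150,120),(34,255,255),(212,195,240,235)); mk=mask(d,(0,0,0),(180,255,60),(220,210,250,245))
    for n,m,z in(('blade',my,0.005),('handle',mk,0.02)):
        c,_=rect(m);P=cast(d,c,z)[:,:2].astype(np.float32);print(n,axis(cv2.boxPoints(cv2.minAreaRect(P))))
    print(R.from_quat(bot.get_state()['tool_rot']).as_matrix().round(3))
E
python3 m.py
```

```text
board (array([0.6113, 0.0757], dtype=float32), np.float32(-88.9), [np.float32(0.039), np.float32(0.0279)])
tray (array([ 0.4659, -0.2927], dtype=float32), np.float32(0.8), [np.float32(0.2548), np.float32(0.2003)])
blade (array([0.5106, 0.2897], dtype=float32), np.float32(26.8), [np.float32(0.0517), np.float32(0.014)])
handle (array([0.4638, 0.2585], dtype=float32), np.float32(32.6), [np.float32(0.0546), np.float32(0.0157)])
[[-0.955  0.296 -0.   ]
 [ 0.296  0.955 -0.001]
 [-0.    -0.001 -1.   ]]
```

Units first: shifts go in shares of 50 mm. So -0.0363 m is -0.726, -0.0292 m is -0.584.

```bash
echo '[[-0.726,-0.584,0,0,1],[-0.726,-0.584,0,0,1],[-0.726,-0.584,0,0,1],[-0.726,-0.584,0,0,1],[-0.726,-0.584,0,0,1]]' > rows.txt && python3 inch.py rows.txt 40; echo '[[-0.726,-0.584,0,0,1],[-0.726,-0.584,0,0,1],[-0.726,-0.584,0,0,1],[-0.726,-0.584,0,0,1],[-0.726,-0.584,0,0,1]]' > rows.txt && python3 inch.py rows.txt; echo '[[0,0,0.1,-0.145,1],[0,0,0.1,-0.145,1],[0,0,0.1,-0.145,1],[0,0,0.1,-0.145,1],[0,0,0.1,-0.145,1]]' > rows.txt && python3 inch.py rows.txt; echo '[[0,0,0,-0.13,1],[0,0,0,0,1]]' > rows.txt && python3 inch.py rows.txt
python3 - <<'E'
from m import *
d=snap("wrist")
cv2.imwrite('pics/w1.png',cv2.convertScaleAbs(d['color'][...,::-1],alpha=1.3))
s=bot.get_state();print(s['q'].round(2) if hasattr(s['q'],'round') else s['q'],R.from_quat(s['tool_rot']).as_matrix().round(3))
print(proj(d,[[.4638,.2585,.02],[.51,.29,.005]]))
E
```

```text
clock: 0.75
ee_pos: [0.3309, 0.4497, 0.2504]
tool_rot: [0.15, 0.989, 0.0, 0.0]
contact_force: [0.2, 0.4, 0.1]
gripper_width: 0.999
finger_force: 0.0
clock: 1.25
ee_pos: [0.4609, 0.2566, 0.2505]
tool_rot: [0.15, 0.989, 0.0, 0.0]
contact_force: [0.5, 0.9, 0.1]
gripper_width: 1.002
finger_force: 0.0
clock: 1.75
ee_pos: [0.4601, 0.2582, 0.2251]
tool_rot: [-0.213, 0.977, 0.0, -0.0]
contact_force: [-0.2, -0.1, -0.5]
gripper_width: 1.002
finger_force: 0.0
clock: 1.95
ee_pos: [0.46, 0.2582, 0.2252]
tool_rot: [-0.273, 0.962, 0.0, -0.0]
contact_force: [-0.2, -0.3, -0.9]
gripper_width: 0.999
finger_force: 0.0
[-0.59  0.25 -0.    1.91  0.    0.98  1.53] [[-0.852 -0.524 -0.   ]
 [-0.524  0.852  0.   ]
 [-0.     0.    -1.   ]]
[[320.72078021 177.05935813]
 [323.02021358 221.42099127]]
```

View pics/w1.png

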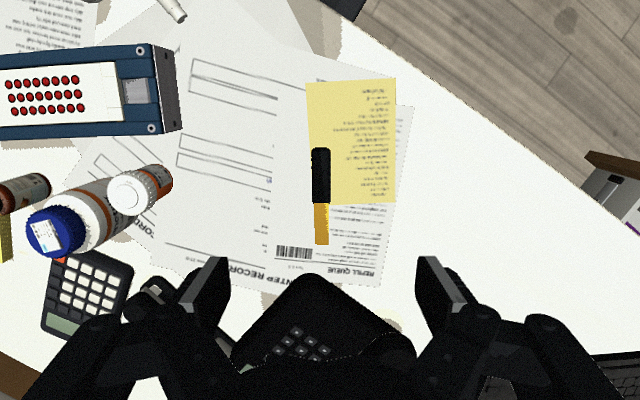

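The wrist view shows the wedge with its handle at (311–330,148–202) and blade tip at about (322,244), nearly aligned with the tool. The board's left end and slot are at about (135,92).

Run:
```python
from m import *
d=snap("wrist");s=bot.get_state();M=R.from_quat(s['tool_rot']).as_matrix();p=np.array(s['ee_pos'])
for n,m,z in(('blade',mask(d,(15,110,100),(30,255,255),(305,200,340,250)),0.003),('handle',mask(d,(0,0,0),(180,255,60),(300,140,340,205)),0.02)):
    c,_=rect(m);P=cast(d,c,z)[:,:2].astype(np.float32);B=cv2.boxPoints(cv2.minAreaRect(P));a=axis(B);print(n,a,'tool',(M.T@(np.r_[a[0],0]-p)).round(4))
    L=(P-p[:2])@M[:2,:2]; print(L.min(0).round(4),L.max(0).round(4))
```

```text
blade (array([0.5149, 0.2901], dtype=float32), np.float32(31.9), [np.float32(0.051), np.float32(0.0161)]) tool [-0.0632 -0.0015  0.2254]
[-0.0887 -0.0095] [-0.0378  0.0067]
handle (array([0.4633, 0.258 ], dtype=float32), np.float32(32.0), [np.float32(0.0592), np.float32(0.0196)]) tool [-0.0025 -0.0018  0.2254]
[-0.0321 -0.0117] [0.0271 0.0081]
```

```bash
echo '[[-0.41,-0.036,0.98,0,0.6],[0,0,1,0,0.6],[0,0,1,0,0.6],[0,0,0.8,0,0.6],[0,0,0.2,0,0.6]]' > rows.txt && python3 inch.py rows.txt; echo '[[0,0,0,0,0.6],[0,0,0,0,0],[0,0,0,0,0],[0,0,0,0,0],[0,0,0,0,0]]' > rows.txt && python3 inch.py rows.txt 30; echo '[[0,0,0,0,0],[0,0,-0.4,0,0],[0,0,-0.6,0,0],[0,0,-1,0,0],[0,0,-0.8,0,0]]' > rows.txt && python3 inch.py rows.txt
python3 - <<'E'
from m import *
d=snap("wrist")
cv2.imwrite('pics/w2.png',cv2.convertScaleAbs(d['color'][...,::-1],alpha=1.3))
E
```

```text
clock: 2.55
ee_pos: [0.4748, 0.2654, 0.0253]
tool_rot: [-0.273, 0.962, -0.001, -0.004]
contact_force: [-0.6, 0.3, 0.5]
gripper_width: 0.595
finger_force: 0.0
clock: 3.05
ee_pos: [0.4791, 0.268, 0.0316]
tool_rot: [-0.273, 0.962, 0.001, 0.002]
contact_force: [-0.8, -0.3, 6.5]
gripper_width: 0.219
finger_force: 30.9
clock: 3.55
ee_pos: [0.4777, 0.2671, 0.1723]
tool_rot: [-0.273, 0.962, 0.0, 0.001]
contact_force: [0.6, 0.3, -1.3]
gripper_width: 0.217
finger_force: 30.0
```

View pics/w2.png

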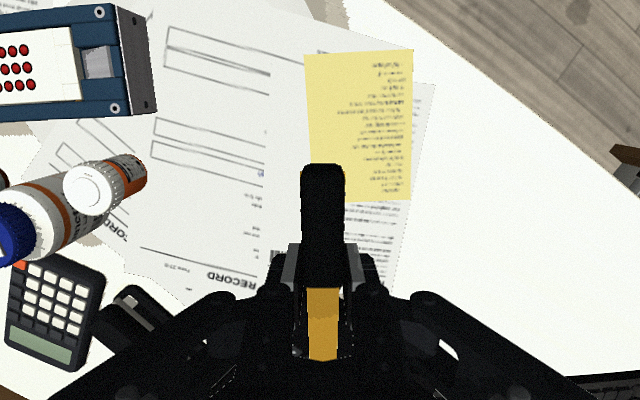

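The wedge is held by the front of its handle (rear at row 165, blade below row 288) and looks aligned. Next: raise it, move over the board and turn.

To row units: -0.0437 m is -0.874, 0.0171 m is 0.342.

```bash
echo '[[0.342,-0.874,-0.3,0,0],[0.342,-0.874,-0.3,0,0],[0.342,-0.874,-0.3,0,0],[0.342,-0.874,-0.3,0,0],[0.342,-0.874,-0.3,0,0]]' > rows.txt && python3 inch.py rows.txt 60 |grep ee; echo '[[0.342,-0.874,0,0,0],[0,0,0,0.145,0],[0,0,0,0.145,0],[0,0,0,0.145,0],[0,0,0,0.145,0]]' > rows.txt && python3 inch.py rows.txt|grep ee;echo '[[0,0,0,0.145,0],[0,0,0,0.145,0],[0,0,0,0.145,0],[0,0,0,0.145,0],[0,0,0,0.145,0]]' > rows.txt && python3 inch.py rows.txt|grep ee;echo '[[0,0,0,0.145,0],[0,0,0,0.138,0],[0,0,0,0,0]]' > rows.txt && python3 inch.py rows.txt
python3 - <<'E'
from m import *
d=snap("wrist")
cv2.imwrite('pics/w3.png',cv2.convertScaleAbs(d['color'][...,::-1],alpha=1.3))
s=bot.get_state();print(np.round(s['q'],2),R.from_quat(s['tool_rot']).as_matrix().round(3))
E
```

```text
ee_pos: [0.5196, 0.0343, 0.2456]
ee_pos: [0.5279, -0.0102, 0.2447]
ee_pos: [0.5279, -0.0099, 0.2447]
clock: 5.4
ee_pos: [0.528, -0.0099, 0.2446]
tool_rot: [0.494, 0.869, 0.0, 0.0]
contact_force: [0.2, 1.2, -0.8]
gripper_width: 0.21
finger_force: 62.4
[-0.38  0.24  0.38  1.91 -0.1   1.02  0.59] [[-0.514  0.858  0.001]
 [ 0.858  0.514  0.   ]
 [ 0.     0.001 -1.   ]]
```

View pics/w3.png

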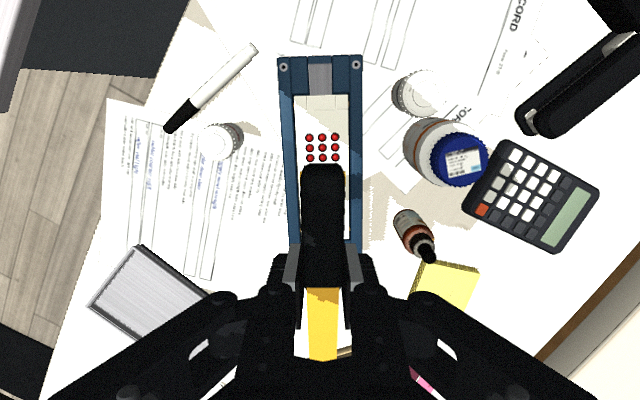

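Here the board's left end is at rows 55–62 (corners (277,57) and (362,55)), the slot at columns 308–331, and the plate's end edge near row 95.

```bash
cat > b.py <<'E'
from m import *
def board(d,box):
    m=mask(d,(95,60,25),(122,255,210),box); c=cv2.convexHull(np.vstack([k for k in cv2.findContours(m,0,1)[0] if cv2.contourArea(k)>40]))[:,0]
    P=cast(d,c,0.05)[:,:2].astype(np.float32); return P,m
E
python3 - <<'E'
from b import *
d=snap("wrist")
P,m=board(d,(268,40,372,240))
ys=range(80,225,5); L=[];Rr=[]
for y in ys:
    x=np.where(m[y])[0]; L.append((x.min()-.5,y)); Rr.append((x.max()+.5,y))
T=[(x,np.where(m[:90,x])[0].min()-.5) for x in list(range(285,305,3))+list(range(336,356,3))]
L,Rr,T=[cast(d,q,.05)[:,:2] for q in(L,Rr,T)]
def fit(q): v=cv2.fitLine(q.astype(np.float32),cv2.DIST_HUBER,0,.01,.01).ravel(); return v[:2],v[2:]
for n,q in zip('LRT',(L,Rr,T)):
    v,p=fit(q); print(n,np.degrees(np.arctan2(v[1],v[0])).round(2),p.round(4))
vl,pl=fit(L);vr,pr=fit(Rr);vt,pt=fit(T)
u=vl/np.linalg.norm(vl)+np.sign(vl@vr)*vr/np.linalg.norm(vr);u/=np.linalg.norm(u);u*=np.sign(u[1])
mid=(pl+pr)/2; n=np.array([-u[1],u[0]]); print('width',(pr-pl)@n)
# point on top edge along midline
k=((pt-mid)@u); E=mid+u*k; print('u',u,np.degrees(np.arctan2(u[1],u[0])),'end',E,'centre',E-.11*u)
d=snap("top"); m=mask(d,(95,60,25),(122,255,210),(285,170,380,245)); 
c=cast(d,[(x+190,y) for x,y in []] or [[190+285/2.8,125+255/2.8],[190+465/2.8,125+139/2.8],[190+505/2.8,125+206/2.8],[190+321/2.8,125+318/2.8]],.05)
print('top corners centre',c.mean(0),np.linalg.norm(c-np.roll(c,1,0),axis=1))
t=cast(d,[[190+628/2.8,125+199/2.8],[190+746/2.8,125+230/2.8],[190+706/2.8,125+403/2.8],[190+592/2.8,125+379/2.8]],.022);print('tray',t.mean(0),np.linalg.norm(t-np.roll(t,1,0),axis=1),np.degrees(np.arctan2(*(t[2]-t[1])[[1,0]])))
E
```

```text
L -57.59 [ 0.4877 -0.0205]
R -57.07 [0.5465 0.033 ]
T 32.88 [0.4708 0.0879]
width -0.07839143
u [-0.53983015  0.841774  ] 122.67207 end [0.4664713  0.08514213] centre [ 0.5258526  -0.00745301]
top corners centre [ 0.52422815 -0.00876548  0.05      ] [0.07166387 0.21225311 0.07738307 0.21314427]
tray [ 0.45560509 -0.28924654  0.022     ] [0.18583695 0.12597803 0.18077182 0.1198137 ] 167.54952855150265
```

Run:
```python
from h import *
d=snap("wrist")
i=lambda P:(lambda p:p.round(0).tolist())(cv2.projectPoints(np.array(P,float),cv2.Rodrigues(np.linalg.inv(d['tool_from_camera'])[:3,:3])[0],np.linalg.inv(d['tool_from_camera'])[:3,3],d['mtx'],d['dist'])[0][:,0])
print('fingertip .019,.031 front edge',i([[.011,.0115,.019],[.011,.0115,.031],[-.011,.0115,.019],[-.011,.0115,.031]]))
for z0 in(.0,.012): # handle top at TCP z + z0 below; rear end top, blade junction
    print(z0,'rear,junction,tip',i([[.049,0,z0],[-.013,0,z0],[-.083,0,z0+.0175]]), i([[.049,.01,z0],[-.013,.01,z0]]))
c=d['color'][230:380,270:380,::-1]; cv2.imwrite('pics/w3c.png',cv2.resize(cv2.convertScaleAbs(c,alpha=2.2),None,fx=5,fy=4,interpolation=2)[:600,:800])
```

```text
fingertip .019,.031 front edge [[348.0, 239.0], [346.0, 229.0], [347.0, 279.0], [345.0, 267.0]]
0.0 rear,junction,tip [[324.0, 171.0], [324.0, 305.0], [324.0, 388.0]] [[350.0, 171.0], [346.0, 305.0]]
0.012 rear,junction,tip [[324.0, 165.0], [324.0, 290.0], [324.0, 371.0]] [[348.0, 165.0], [344.0, 290.0]]
```

View pics/w3c.png

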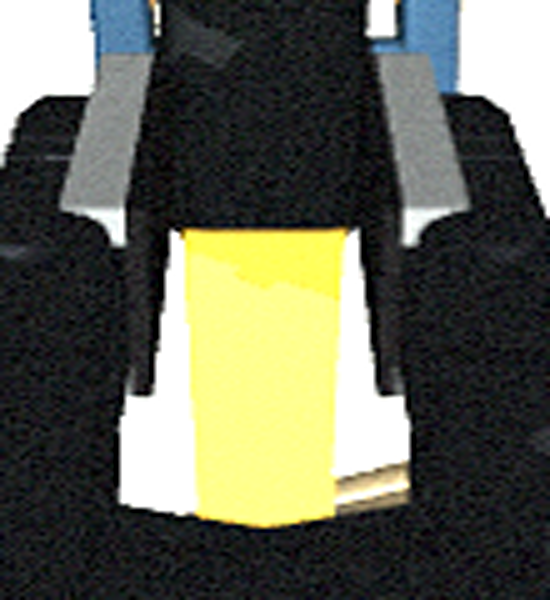

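The crop shows the pad ends at about (297,243) and the handle/blade junction at row 287. So the pads hold only the top ~6 mm of the handle. I'll set the wedge down on the free table to the left and grip it deeper.

Run:
```python
from h import *
s=bot.get_state();M=R.from_quat(s['tool_rot']).as_matrix();print(M.T@(np.array([.44,.25,.045])-s['ee_pos']))
```

```text
[0.26823963 0.05769005 0.19944818]
```

To row units: 0.045 m is 0.9, 0.0096 m is 0.192.

```bash
echo '[[0.9,0.192,0,0,0],[0.9,0.192,0,0,0],[0.9,0.192,0,0,0],[0.9,0.192,0,0,0],[0.9,0.192,0,0,0]]' > rows.txt && python3 inch.py rows.txt |grep ee; echo '[[0.86,0.192,0,0,0],[0,0,1,0,0],[0,0,1,0,0],[0,0,1,0,0],[0,0,1,0,0]]' > rows.txt && python3 inch.py rows.txt; echo '[[0,0,0.16,0,0],[0,0,0.12,0,0],[0,0,0.04,0,0],[0,0,0,0,0]]' > rows.txt && python3 inch.py rows.txt
```

```text
ee_pos: [0.4536, 0.2094, 0.2445]
clock: 6.6
ee_pos: [0.4408, 0.2502, 0.0429]
tool_rot: [0.493, 0.87, 0.001, 0.0]
contact_force: [0.8, -0.1, -1.2]
gripper_width: 0.21
finger_force: 62.4
clock: 7.0
ee_pos: [0.4398, 0.2492, 0.0317]
tool_rot: [0.494, 0.869, -0.001, -0.001]
contact_force: [-5.6, -4.1, 16.1]
gripper_width: 0.208
finger_force: 64.4
```

To row units: 0.004 m is 0.08.

```bash
echo '[[0,0,0,0,0.4],[0,0,0,0,0.4],[0,0,0,0,0.4]]' > rows.txt && python3 inch.py rows.txt ; echo '[[0,0,0.08,0,0.4],[0,0,0.08,0,0.4],[0,0,0,0,0.4]]' > rows.txt && python3 inch.py rows.txt; echo '[[0,0,0,0,0.2],[0,0,0,0,0.15],[0,0,0,0,0.1],[0,0,0,0,0.1]]' > rows.txt && python3 inch.py rows.txt 30
```

```text
clock: 7.3
ee_pos: [0.4415, 0.2504, 0.0293]
tool_rot: [0.494, 0.869, 0.001, 0.0]
contact_force: [0.5, -0.3, -0.2]
gripper_width: 0.399
finger_force: 0.0
clock: 7.6
ee_pos: [0.4401, 0.2495, 0.0194]
tool_rot: [0.494, 0.869, -0.001, -0.0]
contact_force: [-0.1, -0.3, -0.2]
gripper_width: 0.4
finger_force: 0.0
clock: 8.0
ee_pos: [0.4404, 0.2497, 0.0201]
tool_rot: [0.494, 0.869, -0.0, -0.0]
contact_force: [0.7, 0.9, -0.6]
gripper_width: 0.223
finger_force: 31.2
```

To row units: -0.045 m is -0.9.

```bash
echo '[[0,0,-0.9,-0.031,0],[0,0,-0.9,0,0],[0,0,-0.9,0,0],[0,0,-0.9,0,0],[0,0,0,0,0]]' > rows.txt && python3 inch.py rows.txt 40|grep -E "ee|for"
python3 - <<'E'
from h import *
s=bot.get_state();M=R.from_quat(s['tool_rot']).as_matrix();print(M.round(3),M.T@(np.array([.573,-.1284,.09])-s['ee_pos']))
E
```

```text
ee_pos: [0.4439, 0.2517, 0.2063]
contact_force: [0.3, -0.2, -1.0]
finger_force: 43.4
[[-0.538  0.843  0.01 ]
 [ 0.843  0.538  0.008]
 [ 0.001  0.013 -1.   ]] [-0.38998856 -0.09702607  0.11463258]
```

To row units: -0.0485 m is -0.97, -0.012 m is -0.24.

```bash
echo '[[-0.97,-0.24,0,0,0],[-0.97,-0.24,0,0,0],[-0.97,-0.24,0,0,0],[-0.97,-0.24,0,0,0],[-0.97,-0.24,0,0,0]]' > rows.txt && python3 inch.py rows.txt|grep -E "ee|for"; echo '[[-0.97,-0.24,0,0,0],[-0.97,-0.24,0,0,0],[-0.97,-0.24,0,0,0],[0,0,0,0,0],[0,0,0,0,0]]' > rows.txt && python3 inch.py rows.txt|grep -E "ee|for"
python3 - <<'E'
from h import *
s=bot.get_state();M=R.from_quat(s['tool_rot']).as_matrix();print(np.round(s['q'],2),M.T@(np.array([.573,-.1284,.08])-s['ee_pos']))
E
```

```text
ee_pos: [0.5201, 0.0112, 0.1993]
contact_force: [1.5, 1.3, -1.1]
finger_force: 43.4
ee_pos: [0.5676, -0.1303, 0.1989]
contact_force: [-0.1, 0.8, -1.8]
finger_force: 43.3
[-0.15  0.38  0.39  1.83 -0.17  0.96  0.88] [-0.00147002  0.00579804  0.11885377]
```

To row units: 0.04 m is 0.8, 0.035 m is 0.7.

```bash
echo '[[-0.03,0.11,0.8,0,0],[0,0,0.8,0,0],[0,0,0.7,0,0],[0,0,0,0,0]]' > rows.txt && python3 inch.py rows.txt 25|grep -E "ee|for"; echo '[[0,0,0.1,0,0],[0,0,0.08,0,0],[0,0,0.08,0,0],[0,0,0.06,0,0],[0,0,0,0,0]]' > rows.txt && python3 inch.py rows.txt|grep -E "ee|for"
python3 - <<'E'
from h import *
d=snap("wrist");cv2.imwrite('pics/w4.png',cv2.convertScaleAbs(d['color'][...,::-1],alpha=1.3))
E
```

```text
ee_pos: [0.5696, -0.1237, 0.0801]
contact_force: [-1.3, -0.2, -0.9]
finger_force: 43.2
ee_pos: [0.5745, -0.1272, 0.07]
contact_force: [-0.2, 0.5, 0.0]
finger_force: 43.5
```

View pics/w4.png

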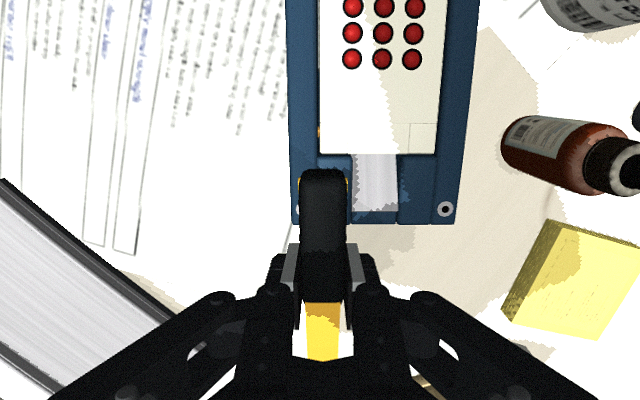

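The wrist view shows the handle's rear (row 170) over the end wall beside the slot (wall edge at row 222), with the pads just outside. I'll press down to pitch the nose.

Units first: shifts go in shares of 50 mm. So 0.003 m is 0.06.

```bash
echo '[[0,0,0.06,0,0.05],[0,0,0.06,0,0.05],[0,0,0,0,0.05]]' > rows.txt && python3 inch.py rows.txt 22|grep -E "ee|for|rot"; echo '[[0,0,0.06,0,0.05],[0,0,0.06,0,0.05],[0,0,0,0,0.05]]' > rows.txt && python3 inch.py rows.txt|grep -E "ee|for|rot"
```

```text
ee_pos: [0.5758, -0.129, 0.0663]
tool_rot: [0.481, 0.877, 0.001, 0.002]
contact_force: [-1.5, -1.3, 15.6]
finger_force: 47.3
ee_pos: [0.5769, -0.1307, 0.0613]
tool_rot: [0.481, 0.876, 0.0, 0.004]
contact_force: [-2.4, -3.6, 18.5]
finger_force: 50.7
```

```bash
cat > pit.py <<'E'
from h import *
def pitch():
    d=snap("wrist");I=np.linalg.inv(d['tool_from_camera'])
    g=d['color'][:,316:332].max(2).mean(1); r=200
    while r>0 and g[r]<50: r-=1
    th=np.radians(np.arange(-10,50,1)); P=np.c_[.049*np.cos(th)-.01*np.sin(th),0*th,.01-.049*np.sin(th)-.01*np.cos(th)]
    rows=cv2.projectPoints(P,cv2.Rodrigues(I[:3,:3])[0],I[:3,3],d['mtx'],d['dist'])[0][:,0,1]
    s=bot.get_state(); print('row',r,'pitch',np.interp(-r,-rows,np.degrees(th)),np.round(s['ee_pos'],4),np.round(s['contact_force'],1))
    return d
if __name__=="__main__": pitch()
E
python3 pit.py;echo '[[0,0,0.04,0,0.05],[0,0,0.04,0,0.05],[0,0,0,0,0.05],[0,0,0,0,0.05]]' > rows.txt && python3 inch.py rows.txt|grep -E "ee|for|rot";python3 pit.py
```

```text
row 170 pitch 49.0 [ 0.5769 -0.1307  0.0613] [-1.6 -3.6 19.1]
ee_pos: [0.5774, -0.1315, 0.0578]
tool_rot: [0.482, 0.876, 0.0, 0.005]
contact_force: [-2.1, -5.4, 20.0]
finger_force: 53.3
row 174 pitch 49.0 [ 0.5774 -0.1315  0.0578] [-1.2 -5.7 19.9]
```

```bash
python3 - <<'E'
from pit import *
d=snap("wrist");I=np.linalg.inv(d['tool_from_camera'])
for t in range(-10,45,5):
    th=np.radians(t)
    f=lambda a,b:[a*np.cos(th)-b*np.sin(th),0,.01-a*np.sin(th)-b*np.cos(th)]
    P=np.array([f(.049,.01),f(.049,-.01),f(-.013,.01)]);print(t,cv2.projectPoints(P,cv2.Rodrigues(I[:3,:3])[0],I[:3,3],d['mtx'],d['dist'])[0][:,0,1].round(0))
print(d['color'][160:340:6,324].max(1))
print([ (r,int((d['color'][r,280:370].max(1)<50).sum())) for r in range(176,236,8)])
E
python3 - <<'E'
from h import *
d=snap("scene");s=bot.get_state();u,v=proj(d,[s['ee_pos']])[0].astype(int);print(u,v)
c=d['color'][v-60:v+60,u-80:u+80,::-1];cv2.imwrite('pics/s1.png',cv2.resize(cv2.convertScaleAbs(c,alpha=1.6),(800,600),interpolation=2))
E
```

```text
-10 [164. 163. 305.]
-5 [167. 162. 305.]
0 [171. 161. 305.]
5 [177. 162. 305.]
10 [183. 163. 305.]
15 [191. 165. 304.]
20 [200. 169. 304.]
25 [210. 173. 302.]
30 [221. 179. 301.]
35 [233. 186. 300.]
40 [246. 194. 298.]
[104 105  51   7  15  14  13  24  20  19  23  20  18  22  18  24  21  11
  13  18  14   5  14  14 156 210 212 211 212 209]
[(176, 44), (184, 55), (192, 55), (200, 58), (208, 59), (216, 63), (224, 58), (232, 53)]
364 211
```

View pics/s1.png

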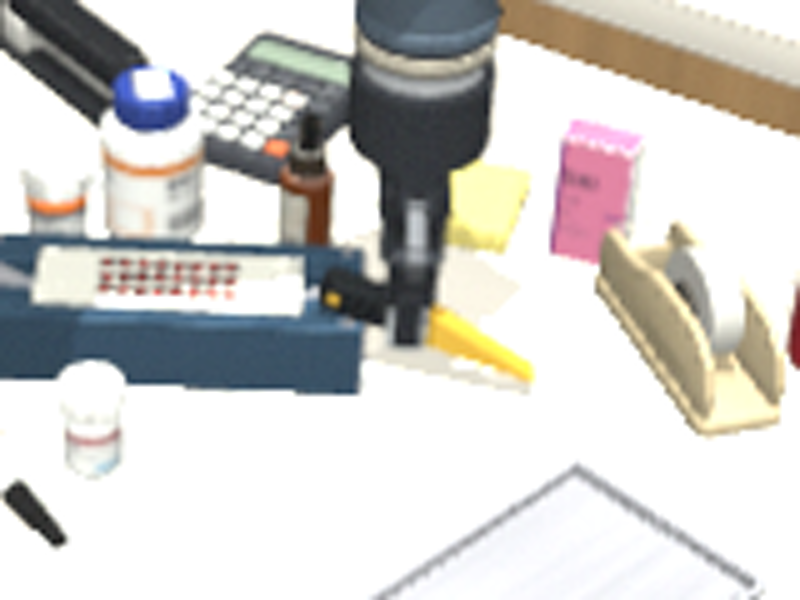

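The scene crop shows the wedge pitched nose-down, with its tip at crop (533,380) close above the table and its rear on the end wall.

```bash
cat > tip.py <<'E'
from h import *
def tip(n="scene",lat=0.):
    """tip = farthest yellow pixel along the tool's -x, cast on the tool's x-z plane"""
    s=bot.get_state();d=snap(n);M=R.from_quat(s['tool_rot']).as_matrix();p=np.array(s['ee_pos'])
    C=np.linalg.inv(d['view']);o=C[:3,3]
    u,v=proj(d,[p-.06*M[:,0]+.03*M[:,2]])[0].astype(int)
    m=mask(d,(19,140,110),(33,255,255),(max(u-30,0),max(v-30,0),u+30,v+30))
    nl,lab,st,ce=cv2.connectedComponentsWithStats(m); k=1+st[1:,4].argmax(); yx=np.argwhere(lab==k)[:,::-1]
    q=cv2.undistortPoints(yx.astype(float).reshape(-1,1,2),d['mtx'],d['dist'])[:,0];r=np.c_[q,np.ones(len(q))]@C[:3,:3].T
    nrm=M[:,1]; t=((p+lat*nrm-o)@nrm)/(r@nrm); P=o+r*t[:,None]; L=(P-p)@M
    e=L[L[:,0]<np.percentile(L[:,0],4)]; T=e.mean(0)
    print('area',len(yx),'tip tool',e.min(0).round(4),T.round(4),'world z',(p+M@T)[2].round(4))
    # pitch from pivot (0,0,.01): tip sole rel. level is (-.083,+.01)
    a=np.degrees(np.arctan2(T[2]-.01,-T[0])-np.arctan2(.009,.083)); print('pitch',a.round(1),'len',np.hypot(T[0],T[2]-.01).round(4))
if __name__=="__main__":
    import sys; tip(*(sys.argv[1:2] or ["scene"]))
E
python3 tip.py
```

```text
area 117 tip tool [-0.0706 -0.      0.0373] [-0.0697  0.      0.0438] world z 0.0147
pitch 19.7 len 0.0774
```

To row units: 0.003 m is 0.06.

```bash
echo '[[0,0,0.06,0,0.05],[0,0,0.06,0,0.05],[0,0,0,0,0.05],[0,0,0,0,0.05]]' > rows.txt && python3 inch.py rows.txt|grep -E "ee|for|rot";python3 tip.py;python3 pit.py;echo '[[0,0,0.06,0,0.05],[0,0,0.04,0,0.05],[0,0,0,0,0.05]]' > rows.txt && python3 inch.py rows.txt|grep -E "ee|for|rot";python3 tip.py;python3 pit.py
```

```text
ee_pos: [0.5783, -0.1322, 0.053]
tool_rot: [0.482, 0.876, 0.001, 0.006]
contact_force: [-2.3, -5.4, 25.9]
finger_force: 58.0
area 108 tip tool [-0.0649 -0.      0.0474] [-0.0636 -0.      0.0518] world z 0.0019
pitch 27.1 len 0.0761
row 182 pitch 49.0 [ 0.5783 -0.1322  0.053 ] [-3.1 -5.4 26.4]
ee_pos: [0.5804, -0.1329, 0.052]
tool_rot: [0.482, 0.876, 0.002, 0.008]
contact_force: [-7.7, -4.0, 49.0]
finger_force: 61.2
area 105 tip tool [-0.066   0.      0.0477] [-0.0646  0.      0.0506] world z 0.0022
pitch 26.0 len 0.0763
row 182 pitch 49.0 [ 0.5804 -0.133   0.0519] [-7.5 -4.5 50.1]
```

To row units: -0.05 m is -1, -0.04 m is -0.8.

```bash
echo '[[-0.08,0,-0.4,0,0.05],[-0.2,0,-0.8,0,0],[0,0,-1,0,0],[0,0,-0.6,0,0],[0,0,0,0,0]]' > rows.txt && python3 inch.py rows.txt 60|grep -E "ee|for|rot"; echo '[[0,0,0,0,0],[0,0,0,0,0]]' > rows.txt && python3 inch.py rows.txt|grep -E "ee|for|rot";python3 tip.py
python3 - <<'E'
from h import *
s=bot.get_state();M=R.from_quat(s['tool_rot']).as_matrix();C=np.array([.5255,-.008,0]);u=np.array([-.5398,.8418,0])
print(M[:,0], M.T@(C+.2*u+[0,0,.19]-s['ee_pos']))
E
```

```text
ee_pos: [0.5842, -0.1402, 0.1874]
tool_rot: [0.481, 0.877, 0.002, 0.005]
contact_force: [0.1, -0.4, -1.7]
finger_force: 59.0
ee_pos: [0.5802, -0.1386, 0.1805]
tool_rot: [0.481, 0.877, -0.0, -0.002]
contact_force: [0.4, -0.2, -0.4]
finger_force: 59.0
area 120 tip tool [-0.0657 -0.      0.0465] [-0.0644  0.      0.0504] world z 0.13
pitch 25.9 len 0.076
[-0.53806159  0.84290189  0.00247508] [ 0.33950963  0.02377173 -0.00894926]
```

```bash
echo '[[0.97,0.07,0,0,0],[0.97,0.07,0,0,0],[0.97,0.07,0,0,0],[0.97,0.07,0,0,0],[0.97,0.07,0,0,0]]' > rows.txt && python3 inch.py rows.txt |grep -E "ee|for|rot"; echo '[[0.97,0.07,0,0,0],[0.97,0.05,0,0,0],[0,0,0,0,0],[0,0,0,0,0]]' > rows.txt && python3 inch.py rows.txt|grep -E "ee|for|rot";python3 tip.py
python3 - <<'E'
from h import *
s=bot.get_state();M=R.from_quat(s['tool_rot']).as_matrix();C=np.array([.5255,-.008,0]);u=np.array([-.5398,.8418,0])
print(M[:,0],'edge pt', M.T@(C+.075*u+[0,0,.036]-s['ee_pos']),'outer',M.T@(C+.101*u+[0,0,.05]-s['ee_pos']))
im=cv2.imread('pics/w3.png'); d=snap("wrist")
T=np.eye(4);q=np.array([.494,.869,0,0]);T[:3,:3]=R.from_quat(q).as_matrix();T[:3,3]=[.528,-.0099,.2446];d['view']=np.linalg.inv(T@d['tool_from_camera'])
n=np.array([-u[1],u[0],0])
g=im.astype(int)
for r in(70,80,88):
    sat=cv2.cvtColor(im,cv2.COLOR_BGR2HSV)[r,290:350,1]; x=np.where(sat<70)[0]; a,b=x.min()+290,x.max()+290
    P=cast(d,[[a,r],[b,r]],.05-(.0)); print(r,a,b,((P-C)@n).round(4),((P-C)@u).round(3))
E
```

```text
ee_pos: [0.4636, 0.0761, 0.1809]
tool_rot: [0.481, 0.877, -0.001, -0.001]
contact_force: [0.1, 0.7, -0.7]
finger_force: 59.0
ee_pos: [0.4174, 0.1605, 0.1812]
tool_rot: [0.479, 0.878, -0.001, -0.001]
contact_force: [0.2, 0.1, -1.3]
finger_force: 59.0
area 137 tip tool [-0.0663 -0.      0.0455] [-0.0644 -0.      0.0504] world z 0.1308
pitch 25.9 len 0.076
[-5.38297761e-01  8.42754653e-01 -3.39859628e-04] edge pt [-0.12372863  0.00054964  0.14538147] outer [-0.09773329  0.00047554  0.13137275]
70 308 331 [ 0.0099 -0.0114] [0.098 0.097]
80 308 331 [ 0.0102 -0.0112] [0.089 0.088]
88 309 331 [ 0.0096 -0.011 ] [0.082 0.081]
```

To row units: 0.04 m is 0.8, -0.024 m is -0.48.

```bash
echo '[[-0.48,0.01,0.8,0,0],[-0.46,0.01,0.8,0,0],[0,0,0,0,0],[0,0,0,0,0]]' > rows.txt && python3 inch.py rows.txt 80|grep -E "ee|for|rot"; python3 tip.py
cat > rel.py <<'E'
from h import *
import sys
s=bot.get_state();M=R.from_quat(s['tool_rot']).as_matrix();C=np.array([.5255,-.008,0]);u=np.array([-.5398,.8418,0])
if M[:2,0]@u[:2]<0: u=-u
tipw=np.array(s['ee_pos'])+M@[-.0655,0,.052]; r=tipw-C; n=np.array([-u[1],u[0],0])
y=r@u; print('tip y',round(y*1e3,1),'lat',round(r@n*1e3,1),'z',round(r[2]*1e3,1),'floor z there',round(36+(y*1e3-75)*.5317,1),'s',round((75-y*1e3)/.883,1),'F along u,z',round(np.dot(s['contact_force'],u),1),round(s['contact_force'][2],1), 'yawerr deg',round(float(np.degrees(np.arctan2(M[0,0]*u[1]-M[1,0]*u[0],M[:2,0]@u[:2]))),2),'grip',s['finger_force'],s['clock'])
E
python3 rel.py
```

```text
ee_pos: [0.4448, 0.1185, 0.1011]
tool_rot: [0.483, 0.876, -0.002, -0.001]
contact_force: [-0.5, -0.7, -0.8]
finger_force: 82.3
area 127 tip tool [-0.0684 -0.      0.0467] [-0.0663  0.      0.0509] world z 0.0502
pitch 25.5 len 0.0779
tip y 85.3 lat -0.4 z 49.9 floor z there 41.5 s -11.7 F along u,z 0.6 -0.0 yawerr deg 0.3 grip 82.25768208503723 14.8
```

To row units: 0.004 m is 0.08, 0.003 m is 0.06.

```bash
echo '[[0,0,0.08,0,0],[0,0,0.06,0,0],[0,0,0,0,0],[0,0,0,0,0]]' > rows.txt && python3 inch.py rows.txt>/dev/null; python3 rel.py; echo '[[-0.1,0,0.054,0,0],[-0.1,0,0.054,0,0],[-0.08,0,0.04,0,0],[0,0,0,0,0],[0,0,0,0,0]]' > rows.txt && python3 inch.py rows.txt>/dev/null;  python3 rel.py; python3 tip.py
```

```text
tip y 86.8 lat -1.4 z 43.5 floor z there 42.3 s -13.4 F along u,z 0.4 -1.3 yawerr deg 0.09 grip 82.24146008491516 15.2
tip y 72.3 lat -1.1 z 35.7 floor z there 34.6 s 3.1 F along u,z 0.1 -1.3 yawerr deg 0.16 grip 82.21583962440491 15.7
area 108 tip tool [-0.0586 -0.      0.0342] [-0.0575 -0.      0.039 ] world z 0.0486
pitch 20.6 len 0.0644
```

```bash
echo '[[-0.08,0,0.044,0,0],[-0.06,0,0.032,0,0],[0,0,0,0,0],[0,0,0,0,0]]' > rows.txt && python3 inch.py rows.txt>/dev/null; python3 rel.py; echo '[[-0.08,0,0.044,0,0],[0,0,0,0,0],[0,0,0,0,0]]' > rows.txt && python3 inch.py rows.txt>/dev/null;  python3 rel.py;echo '[[-0.08,0,0.044,0,0],[0,0,0,0,0],[0,0,0,0,0]]' > rows.txt && python3 inch.py rows.txt>/dev/null;  python3 rel.py
```

```text
tip y 66.0 lat -1.3 z 31.8 floor z there 31.2 s 10.2 F along u,z 3.7 -1.5 yawerr deg 0.1 grip 82.46222019195557 16.15
tip y 61.8 lat -1.4 z 29.6 floor z there 29.0 s 14.9 F along u,z 2.9 -2.3 yawerr deg 0.1 grip 82.21253514289856 16.45
tip y 57.9 lat -1.2 z 27.4 floor z there 26.9 s 19.4 F along u,z 4.3 -1.7 yawerr deg 0.11 grip 82.39853739738464 16.75
```

```bash
cat > rise.py <<'E'
from h import *
def rise(show=None):
    d=snap("scene"); C=np.array([.5255,-.008,.05]);u=np.array([-.5398,.8418,0]);n=np.array([-u[1],u[0],0])
    ref=cv2.imread('pics/scene0.png')[...,::-1]
    red=lambda im:cv2.GaussianBlur(np.clip(im[...,0].astype(np.float32)-.5*im[...,1]-.5*im[...,2],0,80),(0,0),.7)
    G=np.array([C+a*u+b*n for a in np.linspace(-.07,.07,15) for b in(-.02,0,.02)])
    pts=proj(d,G); x0,y0=(pts.min(0)-3).astype(int);x1,y1=(pts.max(0)+4).astype(int)
    A=np.float32([[1,0,0],[0,1,0]])
    cc,A=cv2.findTransformECC(red(ref)[y0:y1,x0:x1],red(d['color'])[y0:y1,x0:x1],A,cv2.MOTION_AFFINE,(3,300,1e-7),None,1)
    keep=np.abs((G-C)@u)<.04; g,p=G[keep],pts[keep]-[x0,y0]
    D=p@A[:,:2].T+A[:,2]-p
    J=(proj(d,g+[0,0,.005])-proj(d,g))/5; a=((g-C)@u)/.075
    X=np.vstack([np.c_[J[:,k]*(1+a)/2,J[:,k]*(1-a)/2] for k in(1,)]); h=np.linalg.lstsq(X,D[:,1],rcond=None)[0]
    print('cc',round(cc,3),'rise left,right mm',h.round(2))
    if show: cv2.imwrite(show,cv2.resize(d['color'][y0-20:y1+20,x0-30:x1+30,::-1],None,fx=5,fy=5,interpolation=2)[:600,:800])
if __name__=="__main__":
    import sys; rise(*sys.argv[1:2])
E
python3 rise.py pics/r1.png; python3 rise.py; python3 rel.py
```

```text
tip y 57.8 lat -1.1 z 27.4 floor z there 26.9 s 19.5 F along u,z 4.0 -2.0 yawerr deg 0.11 grip 82.36599326133728 16.85Traceback (most recent call last):
  File "rise.py", line 17, in <module>
    import sys; rise(*sys.argv[1:2])
                ~~~~^^^^^^^^^^^^^^^^
  File "rise.py", line 9, in rise
    cc,A=cv2.findTransformECC(red(ref)[y0:y1,x0:x1],red(d['color'])[y0:y1,x0:x1],A,cv2.MOTION_AFFINE,(3,300,1e-7),None,1)
         ~~~~~~~~~~~~~~~~~~~~^^^^^^^^^^^^^^^^^^^^^^^^^^^^^^^^^^^^^^^^^^^^^^^^^^^^^^^^^^^^^^^^^^^^^^^^^^^^^^^^^^^^^^^^^^^^
cv2.error: OpenCV(4.12.0) /io/opencv/modules/video/src/ecc.cpp:393: error: (-210:Unsupported format or combination of formats) Images must have 8uC1 or 32fC1 type in function 'findTransformECC'

Traceback (most recent call last):
  File "rise.py", line 17, in <module>
    import sys; rise(*sys.argv[1:2])
                ~~~~^^^^^^^^^^^^^^^^
  File "rise.py", line 9, in rise
    cc,A=cv2.findTransformECC(red(ref)[y0:y1,x0:x1],red(d['color'])[y0:y1,x0:x1],A,cv2.MOTION_AFFINE,(3,300,1e-7),None,1)
         ~~~~~~~~~~~~~~~~~~~~^^^^^^^^^^^^^^^^^^^^^^^^^^^^^^^^^^^^^^^^^^^^^^^^^^^^^^^^^^^^^^^^^^^^^^^^^^^^^^^^^^^^^^^^^^^^
cv2.error: OpenCV(4.12.0) /io/opencv/modules/video/src/ecc.cpp:393: error: (-210:Unsupported format or combination of formats) Images must have 8uC1 or 32fC1 type in function 'findTransformECC'
```

```bash
sed -i "s/np.clip(im\[...,0\].astype(np.float32)-.5\*im\[...,1\]-.5\*im\[...,2\],0,80)/np.clip(im.astype(np.float32)@np.float32([1,-.5,-.5]),0,80)/" rise.py; python3 rise.py;  python3 rise.py
```

```text
cc 0.905 rise left,right mm [2.38 0.06]
cc 0.905 rise left,right mm [2.4  0.04]
```

To row units: -0.003 m is -0.06, -0.002 m is -0.04.

```bash
echo '[[-0.06,0,0.032,0,0],[-0.04,0,0.02,0,0],[0,0,0,0,0],[0,0,0,0,0]]' > rows.txt && python3 inch.py rows.txt>/dev/null; python3 rel.py; python3 rise.py
```

```text
tip y 53.5 lat -1.1 z 24.9 floor z there 24.5 s 24.4 F along u,z 6.1 -1.2 yawerr deg 0.09 grip 82.54348397254944 17.35
cc 0.887 rise left,right mm [ 4.15 -0.26]
```

To row units: -0.008 m is -0.16, -0.05 m is -1.

```bash
echo '[[0.2,0,-0.108,0,0],[0.3,0,-0.16,0,0],[0.4,0,-0.216,0,0],[0,0,-0.8,0,0],[0,0,-1,0,0]]' > rows.txt && python3 inch.py rows.txt|grep -E "ee|force"; python3 rise.py; python3 tip.py; echo '[[-0.96,0,0,0,0],[-0.96,0,0,0,0],[-0.96,0,0,0,0],[0,0,0,0.145,0],[0,0,0,0.145,0]]' > rows.txt && python3 inch.py rows.txt|grep -E "ee|force"; echo '[[0,0,0,0.145,0],[0,0,0,0.145,0],[0,0,0,0.145,0],[0,0,0,0.145,0],[0,0,0,0.145,0]]' > rows.txt && python3 inch.py rows.txt|grep -E "ee|force";echo '[[0,0,0,0.145,0],[0,0,0,0.145,0],[0,0,0,0.145,0],[0,0,0,0.145,0],[0,0,0,0.145,0]]' > rows.txt && python3 inch.py rows.txt|grep -E "ee|force";echo '[[0,0,0,0.145,0],[0,0,0,0.145,0],[0,0,0,0.145,0],[0,0,0,0.145,0],[0,0,0,0.145,0]]' > rows.txt && python3 inch.py rows.txt|grep -E "ee|force";echo '[[0,0,0,0.145,0],[0,0,0,0.145,0],[0,0,0,0.145,0],[0,0,0,0.145,0],[0,0,0,0.102,0]]' > rows.txt && python3 inch.py rows.txt; echo '[[0,0,0,0,0],[0,0,0,0,0]]' > rows.txt && python3 inch.py rows.txt|grep ee
python3 - <<'E'
from h import *
s=bot.get_state();M=R.from_quat(s['tool_rot']).as_matrix();print(np.round(s['q'],2),M.round(3)[:,0],M.T@(np.array([.6083,-.1358,.11])-s['ee_pos']))
E
python3 rel.py
```

```text
ee_pos: [0.4376, 0.1291, 0.1914]
contact_force: [1.4, 1.4, -1.5]
finger_force: 82.1
cc 0.964 rise left,right mm [ 4.68 -1.05]
area 139 tip tool [-0.0651  0.      0.0438] [-0.0637  0.      0.0486] world z 0.1515
pitch 25.0 len 0.0745
ee_pos: [0.5168, 0.0052, 0.191]
contact_force: [-0.4, 0.4, -0.6]
finger_force: 82.3
ee_pos: [0.5161, 0.0075, 0.1911]
contact_force: [0.0, -0.2, -1.6]
finger_force: 82.3
ee_pos: [0.5161, 0.0075, 0.1911]
contact_force: [0.5, -0.6, -0.9]
finger_force: 82.3
ee_pos: [0.516, 0.0076, 0.1912]
contact_force: [0.5, 0.2, -1.2]
finger_force: 82.3
clock: 20.5
ee_pos: [0.516, 0.0077, 0.1912]
tool_rot: [0.874, -0.486, 0.001, 0.001]
contact_force: [0.0, -0.2, -1.0]
gripper_width: 0.214
finger_force: 82.3
ee_pos: [0.5161, 0.0082, 0.1911]
[-0.95  0.47  1.13  2.01 -0.52  0.98 -2.14] [ 0.535 -0.845  0.001] [ 0.17089688 -0.00095658  0.08128427]
tip y -84.1 lat 1.2 z 139.1 floor z there -48.6 s 180.2 F along u,z -0.0 -0.7 yawerr deg 0.34 grip 82.24979281425476 20.7
```

```bash
echo '[[0.854,-0.006,0,0,0],[0.854,-0.006,0,0,0],[0.854,-0.006,0,0,0],[0.854,-0.006,0,0,0],[0,0,0,0,0]]' > rows.txt && python3 inch.py rows.txt|grep -E "ee|force"; echo '[[0,0,0.7,0,0],[0,0,0.7,0,0],[0,0,0,0,0],[0,0,0,0,0]]' > rows.txt && python3 inch.py rows.txt|grep -E "ee|force"; python3 rel.py; python3 rise.py; python3 -c "
from h import *;print(np.round(bot.get_state()['q'],2))"
```

```text
ee_pos: [0.6094, -0.1428, 0.1922]
contact_force: [-1.0, -0.1, -0.4]
finger_force: 82.3
ee_pos: [0.6082, -0.1352, 0.1216]
contact_force: [-0.5, -0.8, -0.9]
finger_force: 82.3
tip y 86.2 lat 1.4 z 69.6 floor z there 41.9 s -12.7 F along u,z 0.4 -0.9 yawerr deg 0.39 grip 82.25443840026855 21.6
cc 0.966 rise left,right mm [ 4.6  -0.93]
[-0.48  0.7   0.93  1.82 -0.67  0.97 -1.83]
```

Run:
```python
from h import *
C=np.array([.5255,-.008,0]);u=np.array([-.5398,.8418,0]);n=np.array([-u[1],u[0],0])
im=cv2.imread('pics/w4.png'); d=snap("wrist")
T=np.eye(4);T[:3,:3]=R.from_quat([.4805,.877,0,0]).as_matrix();T[:3,3]=[.5745,-.1272,.070];d['view']=np.linalg.inv(T@d['tool_from_camera'])
for r in(170,185,200,208):
    sat=cv2.cvtColor(im,cv2.COLOR_BGR2HSV)[r,348:430,1]; x=np.where(sat<70)[0]
    P=cast(d,[[x.min()+348,r],[x.max()+348,r]],.05); print(r,x.min()+348,x.max()+348,((P-C)@n).round(4),((P-C)@u).round(4))
P=cast(d,[[293,222],[455,222],[320,153],[440,153]],.05);print(((P-C)@n).round(4),((P-C)@u).round(4))
```

```text
170 352 396 [ 0.0088 -0.0113] [-0.0817 -0.0817]
185 352 397 [ 0.0086 -0.0123] [-0.0888 -0.0888]
200 351 397 [ 0.0088 -0.0128] [-0.096  -0.0961]
208 351 398 [ 0.0087 -0.0135] [-0.1    -0.1001]
[ 0.0363 -0.0419  0.0233 -0.0309] [-0.1071 -0.1073 -0.0739 -0.0738]
```

To row units: -0.0008 m is -0.016, 0.02 m is 0.4.

```bash
echo '[[0,-0.016,0.4,0,0],[0,0,0.12,0,0],[0,0,0,0,0],[0,0,0,0,0]]' > rows.txt && python3 inch.py rows.txt>/dev/null; python3 rel.py; echo '[[-0.1,0,0.054,0,0],[-0.1,0,0.054,0,0],[-0.08,0,0.04,0,0],[0,0,0,0,0],[0,0,0,0,0]]' > rows.txt && python3 inch.py rows.txt>/dev/null;  python3 rel.py; echo '[[-0.08,0,0.044,0,0],[-0.06,0,0.032,0,0],[0,0,0,0,0],[0,0,0,0,0]]' > rows.txt && python3 inch.py rows.txt>/dev/null; python3 rel.py; python3 rise.py
```

```text
tip y 86.8 lat 2.7 z 44.2 floor z there 42.3 s -13.4 F along u,z -0.2 -0.7 yawerr deg 0.43 grip 82.25003242492676 22.1
tip y 72.1 lat 2.5 z 35.7 floor z there 34.4 s 3.3 F along u,z 0.9 -1.2 yawerr deg 0.42 grip 82.19594478607178 22.6
tip y 67.5 lat 2.9 z 32.9 floor z there 32.0 s 8.5 F along u,z 4.4 3.2 yawerr deg 0.49 grip 82.91435122489929 23.0
cc 0.933 rise left,right mm [ 4.83 -0.39]
```

To row units: -0.004 m is -0.08, 0.0021 m is 0.042.

```bash
echo '[[-0.08,0,0.042,0,0],[0,0,0,0,0],[0,0,0,0,0]]' > rows.txt && python3 inch.py rows.txt>/dev/null; python3 rel.py; python3 rise.py; echo '[[-0.08,0,0.042,0,0],[-0.06,0,0.032,0,0],[0,0,0,0,0],[0,0,0,0,0]]' > rows.txt && python3 inch.py rows.txt>/dev/null;  python3 rel.py; python3 rise.py
```

```text
tip y 62.7 lat 2.8 z 30.3 floor z there 29.5 s 13.9 F along u,z 5.7 1.5 yawerr deg 0.47 grip 82.88055896759033 23.35
cc 0.917 rise left,right mm [4.32 0.64]
tip y 56.1 lat 2.9 z 26.7 floor z there 26.0 s 21.4 F along u,z 5.9 3.2 yawerr deg 0.47 grip 82.919100522995 23.8
cc 0.932 rise left,right mm [4.6  2.06]
```

```bash
echo '[[-0.08,0,0.042,0,0],[-0.08,0,0.042,0,0],[0,0,0,0,0],[0,0,0,0,0]]' > rows.txt && python3 inch.py rows.txt>/dev/null; python3 rel.py; python3 rise.py; echo '[[-0.06,0,0.032,0,0],[-0.04,0,0.02,0,0],[0,0,0,0,0],[0,0,0,0,0]]' > rows.txt && python3 inch.py rows.txt>/dev/null;  python3 rel.py; python3 rise.py
```

```text
tip y 44.4 lat 2.2 z 21.1 floor z there 19.7 s 34.7 F along u,z 0.1 -1.7 yawerr deg 0.4 grip 82.22459435462952 24.25
cc 0.919 rise left,right mm [4.33 7.76]
tip y 40.5 lat 2.5 z 19.1 floor z there 17.7 s 39.0 F along u,z 0.3 -2.7 yawerr deg 0.42 grip 82.20153093338013 24.7
cc 0.918 rise left,right mm [4.88 8.4 ]
```

To row units: -0.05 m is -1, -0.04 m is -0.8.

```bash
echo '[[0.24,0,-0.126,0,0],[0.4,0,-0.214,0,0],[0.4,0,-0.214,0,0],[0,0,-0.8,0,0],[0,0,-1,0,0]]' > rows.txt && python3 inch.py rows.txt|grep -E "ee|force"; python3 rise.py; echo '[[-0.94,0,0,0,0],[-0.94,0,0,0,0],[-0.94,0,0,0,0],[-0.6,0,0,-0.145,0],[0,0,0,-0.145,0]]' > rows.txt && python3 inch.py rows.txt|grep -E "ee|force"; echo '[[0,0,0,-0.145,0],[0,0,0,-0.145,0],[0,0,0,-0.145,0],[0,0,0,-0.145,0],[0,0,0,-0.145,0]]' > rows.txt && python3 inch.py rows.txt|grep -E "ee|force";echo '[[0,0,0,-0.145,0],[0,0,0,-0.145,0],[0,0,0,-0.145,0],[0,0,0,-0.145,0],[0,0,0,-0.145,0]]' > rows.txt && python3 inch.py rows.txt|grep -E "ee|force";echo '[[0,0,0,-0.145,0],[0,0,0,-0.145,0],[0,0,0,-0.145,0],[0,0,0,-0.145,0],[0,0,0,-0.145,0]]' > rows.txt && python3 inch.py rows.txt|grep -E "ee|force";echo '[[0,0,0,-0.145,0],[0,0,0,-0.145,0],[0,0,0,-0.145,0],[0,0,0,-0.145,0],[0,0,0,-0.1,0]]' > rows.txt && python3 inch.py rows.txt; echo '[[0,0,0,0,0],[0,0,0,0,0]]' > rows.txt && python3 inch.py rows.txt|grep ee
python3 - <<'E'
from h import *
s=bot.get_state();M=R.from_quat(s['tool_rot']).as_matrix();C=np.array([.5255,-.008,0]);u=np.array([-.5398,.8418,0]);n=np.array([-u[1],u[0],0])
print(np.round(s['q'],2),M.T@(C+.1523*u-.0011*n+[0,0,.11]-s['ee_pos']))
E
python3 rel.py; python3 rise.py; python3 tip.py
```

```text
ee_pos: [0.6118, -0.1416, 0.1893]
contact_force: [0.8, 1.2, 0.1]
finger_force: 82.2
cc 0.96 rise left,right mm [4.06 7.63]
ee_pos: [0.5197, 0.0085, 0.1887]
contact_force: [0.4, -1.0, -1.1]
finger_force: 82.2
ee_pos: [0.5219, 0.0032, 0.1899]
contact_force: [-0.6, -0.2, 0.1]
finger_force: 82.2
ee_pos: [0.5219, 0.003, 0.1898]
contact_force: [0.6, -0.7, -1.3]
finger_force: 82.2
ee_pos: [0.5219, 0.0029, 0.1898]
contact_force: [0.1, -0.3, -0.7]
finger_force: 82.2
clock: 27.8
ee_pos: [0.5219, 0.0029, 0.1897]
tool_rot: [0.48, 0.877, 0.0, 0.0]
contact_force: [0.4, -1.3, -0.4]
gripper_width: 0.22
finger_force: 82.2
ee_pos: [0.5218, 0.0032, 0.1895]
[-0.38  0.29  0.35  1.98 -0.13  0.89  0.61] [ 0.14087056 -0.00291005  0.07945393]
tip y -54.1 lat -2.4 z 137.5 floor z there -32.6 s 146.2 F along u,z 0.1 -1.5 yawerr deg 0.44 grip 82.23265171051025 28.0
cc 0.954 rise left,right mm [3.64 7.49]
area 138 tip tool [-0.0678 -0.      0.0461] [-0.0658 -0.      0.0519] world z 0.1374
pitch 26.3 len 0.0781
```

To row units: 0.0355 m is 0.71, 0.035 m is 0.7.

```bash
echo '[[0.71,0,0,-0.006,0],[0.7,-0.02,0,0,0],[0.7,-0.02,0,0,0],[0.7,-0.02,0,0,0],[0,0,0,0,0]]' > rows.txt && python3 inch.py rows.txt>/dev/null; echo '[[0,0,0.9,0,0],[0,0,0.8,0,0],[0,0,0.16,0,0],[0,0,0,0,0],[0,0,0,0,0]]' > rows.txt && python3 inch.py rows.txt>/dev/null; python3 rel.py
```

```text
tip y 86.6 lat -0.6 z 45.2 floor z there 42.2 s -13.1 F along u,z 0.4 -1.5 yawerr deg -0.02 grip 82.36476302146912 29.1
```

```bash
echo '[[-0.12,0,0.09,0,0],[-0.12,0,0.064,0,0],[-0.12,0,0.064,0,0],[-0.12,0,0.064,0,0],[0,0,0,0,0]]' > rows.txt && python3 inch.py rows.txt>/dev/null; python3 rel.py; echo '[[-0.1,0,0.054,0,0],[-0.06,0,0.032,0,0],[0,0,0,0,0],[0,0,0,0,0]]' > rows.txt && python3 inch.py rows.txt>/dev/null; python3 rel.py; python3 rise.py
```

```text
tip y 62.2 lat 0.4 z 29.6 floor z there 29.2 s 14.5 F along u,z -0.3 -1.1 yawerr deg 0.0 grip 82.12731599807739 29.6
tip y 55.0 lat -0.5 z 25.6 floor z there 25.3 s 22.7 F along u,z 0.7 -1.7 yawerr deg -0.12 grip 82.40990281105042 30.0
cc 0.884 rise left,right mm [4.92 7.81]
```

```bash
echo '[[-0.08,0,0.042,0,0],[0,0,0,0,0],[0,0,0,0,0]]' > rows.txt && python3 inch.py rows.txt>/dev/null; python3 rel.py; python3 rise.py; echo '[[-0.08,0,0.042,0,0],[-0.04,0,0.02,0,0],[0,0,0,0,0],[0,0,0,0,0]]' > rows.txt && python3 inch.py rows.txt>/dev/null; python3 rel.py; python3 rise.py;echo '[[-0.08,0,0.042,0,0],[0,0,0,0,0],[0,0,0,0,0]]' > rows.txt && python3 inch.py rows.txt>/dev/null; python3 rel.py; python3 rise.py
```

```text
tip y 50.6 lat 0.3 z 23.4 floor z there 23.0 s 27.6 F along u,z -0.2 -0.4 yawerr deg -0.06 grip 82.37450838088989 30.35
cc 0.898 rise left,right mm [7.75 7.85]
tip y 45.1 lat 0.0 z 20.3 floor z there 20.1 s 33.8 F along u,z 0.9 -2.6 yawerr deg -0.09 grip 82.33883857727051 30.8
cc 0.893 rise left,right mm [8.23 7.77]
tip y 41.1 lat -0.1 z 18.2 floor z there 18.0 s 38.4 F along u,z 0.5 -1.7 yawerr deg -0.1 grip 82.29211091995239 31.15
cc 0.866 rise left,right mm [9.49 7.95]
```

```bash
echo '[[0.24,0,-0.126,0,0],[0.4,0,-0.214,0,0],[0.4,0,-0.214,0,0],[0,0,-0.6,0,0],[0,0,-0.8,0,0]]' > rows.txt && python3 inch.py rows.txt|grep -E "ee|force"; python3 rise.py; echo '[[0,0,0,0,0],[0,0,0,0,0],[0,0,0,0,0]]' > rows.txt && python3 inch.py rows.txt|grep ee; python3 rise.py; python3 rise.py; python3 tip.py
```

```text
ee_pos: [0.4385, 0.1256, 0.168]
contact_force: [0.3, 0.8, -0.5]
finger_force: 82.2
cc 0.966 rise left,right mm [8.03 7.62]
ee_pos: [0.439, 0.1252, 0.167]
cc 0.966 rise left,right mm [8.02 7.62]
cc 0.966 rise left,right mm [8.07 7.58]
area 129 tip tool [-0.0654 -0.      0.0452] [-0.064  -0.      0.0501] world z 0.1169
pitch 25.9 len 0.0755
```

Run:
```python
from h import *
s=bot.get_state();M=R.from_quat(s['tool_rot']).as_matrix();print(M.T@(np.array([.44,.25,.06])-s['ee_pos']))
```

```text
[0.10451468 0.06831623 0.10697302]
```

```bash
echo '[[0.7,0.456,0,0,0],[0.7,0.456,0,0,0],[0.69,0.454,0,0,0],[0,0,1,0,0],[0,0,1,0,0]]' > rows.txt && python3 inch.py rows.txt 25|grep -E "ee|force"; echo '[[0,0,0.14,0,0.1],[0,0,0.08,0,0.1],[0,0,0.08,0,0.1],[0,0,0.08,0,0.1],[0,0,0.08,0,0.1]]' > rows.txt && python3 inch.py rows.txt 20|grep -E "ee|force"; echo '[[0,0,0.08,0,0.1],[0,0,0.06,0,0.1],[0,0,0,0,0.1]]' > rows.txt && python3 inch.py rows.txt|grep -E "ee|force"; python3 tip.py
```

```text
ee_pos: [0.4415, 0.2531, 0.0675]
contact_force: [1.1, 0.1, -1.4]
finger_force: 82.4
ee_pos: [0.4432, 0.2524, 0.0482]
contact_force: [-2.1, 2.5, 13.4]
finger_force: 83.7
ee_pos: [0.4435, 0.2521, 0.0412]
contact_force: [0.3, 0.3, 7.4]
finger_force: 83.2
area 106 tip tool [-0.0691  0.      0.0311] [-0.0672  0.      0.0355] world z 0.0056
pitch 14.6 len 0.0719
```

To row units: 0.004 m is 0.08.

```bash
echo '[[0,0,0.08,0,0.1],[0,0,0.08,0,0.1],[0,0,0.08,0,0.1],[0,0,0,0,0.1],[0,0,0,0,0.1]]' > rows.txt && python3 inch.py rows.txt 20|grep -E "ee|force";python3 tip.py; echo '[[0,0,0.06,0,0.1],[0,0,0.06,0,0.1],[0,0,0,0,0.1]]' > rows.txt && python3 inch.py rows.txt 20|grep -E "ee|force";python3 tip.py
```

```text
ee_pos: [0.4433, 0.252, 0.0291]
contact_force: [-1.1, 1.0, 5.9]
finger_force: 83.4
area 101 tip tool [-0.0722 -0.      0.0221] [-0.0705  0.      0.0241] world z 0.0049
pitch 5.1 len 0.0719
ee_pos: [0.4429, 0.2521, 0.0228]
contact_force: [-1.4, 1.1, 5.1]
finger_force: 83.5
area 93 tip tool [-0.0725  0.      0.0156] [-0.0708  0.      0.0176] world z 0.0052
pitch -0.1 len 0.0712
```

```bash
echo '[[0,0,0,0,0.35],[0,0,0,0,0.45],[0,0,0,0,0.5],[0,0,0,0,0.5]]' > rows.txt && python3 inch.py rows.txt|grep -E "ee|force"; echo '[[0,0,-0.6,0,0.5],[0,0,-1,0,0.7],[0,0,-1,0,1],[0,0,-1,0,1],[0,0,0,0,1]]' > rows.txt && python3 inch.py rows.txt|grep -E "ee|force"
python3 - <<'E'
from m import *
s=bot.get_state();M=R.from_quat(s['tool_rot']).as_matrix();d=snap("wrist");cv2.imwrite('pics/w5.png',cv2.convertScaleAbs(d['color'][...,::-1],alpha=1.3))
C=np.array([.5255,-.008,0]);print(M.T@(C-[0,0,-.2]-s['ee_pos']),s['clock'])
mk=mask(d,(0,0,0),(180,255,60),(270,120,370,225));c,_=rect(mk);P=cast(d,c,.02)[:,:2].astype(np.float32);print(axis(cv2.boxPoints(cv2.minAreaRect(P))))
E
```

```text
ee_pos: [0.4408, 0.2504, 0.0202]
contact_force: [0.4, 0.6, -0.1]
finger_force: 0.0
ee_pos: [0.4444, 0.2524, 0.2068]
contact_force: [0.4, -0.6, -0.5]
finger_force: 0.0
[-0.2628661  -0.07274361  0.00551575] 35.35
(array([0.4325, 0.2668], dtype=float32), np.float32(-57.9), [np.float32(0.0591), np.float32(0.0182)])
```

View pics/w5.png

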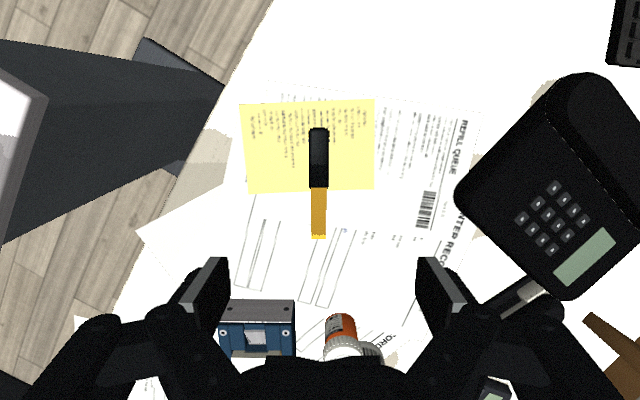

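The wrist view shows the wedge lying flat and free, handle (310–328,128–188), blade to (318,238). Now to the plate.

```bash
echo '[[-0.92,-0.244,0,0,1],[-0.92,-0.244,0,0,1],[-0.92,-0.244,0,0,1],[-0.92,-0.244,0,0,1],[-0.92,-0.244,0,0,0.75]]' > rows.txt && python3 inch.py rows.txt 40|grep -E "ee|force"; echo '[[-0.68,-0.21,0,0,0.73],[0,0,0.8,0,0.73],[0,0,0.8,0,0.73],[0,0,0.4,0,0.73],[0,0,0,0,0.73]]' > rows.txt && python3 inch.py rows.txt|grep -E "ee|force|wid";python3 - <<'E'
from h import *
s=bot.get_state();M=R.from_quat(s['tool_rot']).as_matrix();print(M[:,0],M.T@(np.array([.5266,-.0073,.08])-s['ee_pos']))
E
python3 rise.py
```

```text
ee_pos: [0.5131, 0.0222, 0.1985]
contact_force: [1.0, 0.2, -0.8]
finger_force: 0.0
ee_pos: [0.5198, -0.0105, 0.0958]
contact_force: [0.0, 0.0, 0.5]
gripper_width: 0.734
finger_force: 0.0
[-0.54089083  0.84108155  0.00435179] [-0.00101755  0.00758068  0.01577021]
cc 0.736 rise left,right mm [7.32 5.25]
```

To row units: 0.006 m is 0.12, -0.001 m is -0.02.

```bash
echo '[[-0.02,0.12,0,0,0.73],[0,0,0,0,0.73],[0,0,0,0,0.73]]' > rows.txt && python3 inch.py rows.txt>/dev/null;python3 - <<'E'
from h import *
s=bot.get_state();M=R.from_quat(s['tool_rot']).as_matrix();print(M[:,0],M.T@(np.array([.5266,-.0073,.068])-s['ee_pos']),s['gripper_width'])
d=snap("wrist")
# pads vs plate: rows/cols of ivory edges where plate emerges in front
hsv=cv2.cvtColor(d['color'],cv2.COLOR_RGB2HSV)
C=np.array([.5255,-.008,0]);u=np.array([-.5398,.8418,0]);n=np.array([-u[1],u[0],0])
P=np.array([C+.05*u+.058*np.array([0,0,1])+k*n for k in(-.026,.026)]);uv=proj(d,P);print(uv)
r=int(uv[0,1]); row=hsv[r,200:440]; b=np.where((row[:,1]<70)&(row[:,2]>110))[0]+200; print(r,b.min(),b.max(),len(b))
bl=np.where(abs(np.diff(d['color'][r,200:440].astype(int).sum(1)))>90)[0]+200;print(bl)
E
```

```text
[-0.54175866  0.8405336  -0.00090846] [ 0.00212518 -0.00287863  0.03319043] 0.730887228204424
[[366.2793214  146.81327064]
 [265.75127367 146.60709273]]
146 200 439 196
[216 245 246 267 338 366 367 390 391]
```

```bash
echo '[[0.04,-0.07,0.4,0,0.73],[0,0,0.16,0,0.73],[0,0,0,0,0.73],[0,0,0,0,0.73]]' > rows.txt && python3 inch.py rows.txt|grep -E "ee|contact"; echo '[[0,0,0.06,0,0.73],[0,0,0,0,0.73],[0,0,0,0,0.73]]' > rows.txt && python3 inch.py rows.txt|grep -E "ee|contact";echo '[[0,0,0.06,0,0.73],[0,0,0,0,0.73],[0,0,0,0,0.73]]' > rows.txt && python3 inch.py rows.txt|grep -E "ee|contact"
```

```text
ee_pos: [0.5254, -0.0081, 0.0724]
contact_force: [-1.0, 0.0, 0.3]
ee_pos: [0.5253, -0.008, 0.0693]
contact_force: [-0.5, 0.2, 0.5]
ee_pos: [0.525, -0.0081, 0.066]
contact_force: [0.3, -0.2, -0.3]
```

To row units: 0.002 m is 0.04.

```bash
echo '[[0,0,0.04,0,0.73],[0,0,0,0,0.73],[0,0,0,0,0.73]]' > rows.txt && python3 inch.py rows.txt|grep -E "ee|contact"; echo '[[0,0,0.03,0,0.73],[0,0,0,0,0.73],[0,0,0,0,0.73]]' > rows.txt && python3 inch.py rows.txt|grep -E "ee|contact";echo '[[0,0,0.03,0,0.73],[0,0,0,0,0.73],[0,0,0,0,0.73]]' > rows.txt && python3 inch.py rows.txt|grep -E "ee|contact"
```

```text
ee_pos: [0.525, -0.0081, 0.064]
contact_force: [-0.2, -0.4, -0.7]
ee_pos: [0.5253, -0.0081, 0.0634]
contact_force: [-2.9, -0.3, 7.5]
ee_pos: [0.5253, -0.0081, 0.0633]
contact_force: [-5.5, -0.2, 21.2]
```

```bash
echo '[[0,0,-0.11,0,0.73],[0,0,0,0,0.73],[0,0,0,0,0.7],[0,0,0,0,0.66]]' > rows.txt && python3 inch.py rows.txt|grep -E "ee|contact"; echo '[[0,0,0,0,0.62],[0,0,0,0,0.55],[0,0,0,0,0.5],[0,0,0,0,0.5],[0,0,0,0,0.5]]' > rows.txt && python3 inch.py rows.txt 70
```

```text
ee_pos: [0.5249, -0.008, 0.0662]
contact_force: [-0.0, -0.1, 0.7]
clock: 39.6
ee_pos: [0.5262, -0.0074, 0.0669]
tool_rot: [0.479, 0.878, 0.001, 0.001]
contact_force: [3.3, 3.4, 2.5]
gripper_width: 0.581
finger_force: 71.9
```

Units first: shifts go in shares of 50 mm. So -0.01 m is -0.2, -0.008 m is -0.16.

```bash
echo '[[0,0,-0.08,0,0.5],[0,0,-0.12,0,0.5],[0,0,-0.16,0,0.5],[0,0,-0.2,0,0.5],[0,0,-0.2,0,0.5]]' > rows.txt && python3 inch.py rows.txt 80|grep -E "ee|force|wid|rot"; echo '[[0,0,-0.6,0,0.5],[0,0,-0.8,0,0.5],[0,0,-0.4,0,0.5],[0,0,0,0,0.5],[0,0,0,0,0.5]]' > rows.txt && python3 inch.py rows.txt|grep -E "ee|force|wid|rot"
python3 - <<'E'
from m import *
s=bot.get_state();M=R.from_quat(s['tool_rot']).as_matrix()
d=snap("top");t=[[190+628/2.8,125+199/2.8],[190+746/2.8,125+230/2.8],[190+706/2.8,125+403/2.8],[190+592/2.8,125+379/2.8]]
# plate still in frame? ivory count at board via top
print(M[:,0],np.round(s['q'],2),M.T@(np.array([.4556,-.289,.15])-s['ee_pos']),s['clock'])
b=d['color'][:,:,:].astype(int); m=((b.min(2)<200)&(b.max(2)-b.min(2)<25)&(b.max(2)>90)).astype(np.uint8)
k=np.zeros_like(m);k[185:275,395:462]=1;m=cv2.morphologyEx(m&k,cv2.MORPH_OPEN,np.ones((3,3)));c,B=rect(m);P=cast(d,c,.022)[:,:2].astype(np.float32);print(axis(cv2.boxPoints(cv2.minAreaRect(P))))
E
```

```text
ee_pos: [0.524, -0.0088, 0.1049]
tool_rot: [0.479, 0.878, -0.001, -0.001]
contact_force: [-0.0, -0.5, -1.7]
gripper_width: 0.579
finger_force: 84.4
ee_pos: [0.5244, -0.0082, 0.1945]
tool_rot: [0.479, 0.878, 0.0, -0.0]
contact_force: [-0.8, 0.2, -2.4]
gripper_width: 0.574
finger_force: 84.5
[-5.41173482e-01  8.40910777e-01  5.72855581e-04] [-0.39  0.29  0.4   1.97 -0.14  0.91  0.65] [-0.19895905 -0.20978086  0.04443312] 40.6
(array([ 0.4659, -0.2878], dtype=float32), np.float32(0.8), [np.float32(0.2543), np.float32(0.191)])
```

To row units: -0.035 m is -0.7, -0.0332 m is -0.664.

```bash
echo '[[-0.664,-0.7,0,0,0.5],[-0.664,-0.7,0,0,0.5],[-0.664,-0.7,0,0,0.5],[-0.664,-0.7,0,0,0.5],[-0.664,-0.7,0,0,0.5]]' > rows.txt && python3 inch.py rows.txt|grep -E "ee|force"; echo '[[-0.664,-0.7,0,0,0.5],[0,0,0,-0.13,0.5],[0,0,0,-0.13,0.5],[0,0,0,-0.13,0.5],[0,0,0,-0.13,0.5]]' > rows.txt && python3 inch.py rows.txt|grep -E "ee|force"; echo '[[0,0,0,-0.13,0.5],[0,0,0,-0.13,0.5],[0,0,0,0,0.5],[0,0,0,0,0.5]]' > rows.txt && python3 inch.py rows.txt|grep -E "ee|force"
python3 - <<'E'
from m import *
s=bot.get_state();M=R.from_quat(s['tool_rot']).as_matrix()
print(M[:,0],np.round(s['q'],2),M.T@(np.array([.4556,-.289,.045])-s['ee_pos']),s['clock'])
E
```

```text
ee_pos: [0.466, -0.2435, 0.1928]
contact_force: [0.5, -0.8, -2.1]
finger_force: 84.4
ee_pos: [0.455, -0.2888, 0.1925]
contact_force: [0.8, -0.6, -2.5]
finger_force: 84.5
ee_pos: [0.4555, -0.289, 0.1933]
contact_force: [0.1, 0.6, -2.1]
finger_force: 84.4
[-0.97548942  0.22002983  0.00269475] [ 0.21  0.32  0.34  1.93 -0.13  0.92  1.97] [-4.62418117e-04 -9.69235688e-05  1.48276712e-01] 42.05
```

```bash
echo '[[0,0,1,0,0.5],[0,0,1,0,0.5],[0,0,0.6,0,0.5],[0,0,0.2,0,0.5],[0,0,0.08,0,0.5]]' > rows.txt && python3 inch.py rows.txt|grep -E "ee|contact"; echo '[[0,0,0.06,0,0.5],[0,0,0,0,0.5],[0,0,0,0,0.5]]' > rows.txt && python3 inch.py rows.txt|grep -E "ee|contact"; echo '[[0,0,0.03,0,0.5],[0,0,0.03,0,0.5],[0,0,0,0,0.5]]' > rows.txt && python3 inch.py rows.txt|grep -E "ee|contact"
```

```text
ee_pos: [0.4559, -0.2891, 0.0496]
contact_force: [-0.0, 0.5, -2.4]
ee_pos: [0.4573, -0.2897, 0.0489]
contact_force: [-1.0, -0.7, -2.6]
ee_pos: [0.4564, -0.2892, 0.0447]
contact_force: [-0.0, 0.3, -2.8]
```

```bash
echo '[[0,0,0.06,0,0.5],[0,0,0.04,0,0.5],[0,0,0.04,0,0.5],[0,0,0,0,0.5],[0,0,0,0,0.5]]' > rows.txt && python3 inch.py rows.txt|grep -E "ee|contact"; echo '[[0,0,0.04,0,0.5],[0,0,0,0,0.5],[0,0,0,0,0.5]]' > rows.txt && python3 inch.py rows.txt|grep -E "ee|contact"
```

```text
ee_pos: [0.4563, -0.2892, 0.0374]
contact_force: [0.0, -0.0, -3.1]
ee_pos: [0.4566, -0.2894, 0.0361]
contact_force: [-1.7, 1.0, 4.4]
```

To row units: -0.05 m is -1, -0.04 m is -0.8.

```bash
echo '[[0,0,0,0,0.62],[0,0,0,0,0.68],[0,0,0,0,0.75],[0,0,0,0,0.75]]' > rows.txt && python3 inch.py rows.txt; echo '[[0,0,-0.4,0,0.75],[0,0,-0.8,0,0.75],[0,0,-1,0,0.75],[0,0,-1,0,0.75],[0,0,0,0,0.75]]' > rows.txt && python3 inch.py rows.txt|grep -E "ee|force"; echo '[[0,0,0,0,0.75],[0,0,0,0,0.75],[0,0,0,0,0.75]]' > rows.txt && python3 inch.py rows.txt|grep -E "ee|force"
python3 - <<'E'
from m import *
d=snap("wrist");s=bot.get_state();M=R.from_quat(s['tool_rot']).as_matrix();p=np.array(s['ee_pos'])
m=cv2.inRange(d['color'],(70,0,0),(255,60,60)); m=mask(d,(0,130,40),(8,255,255))|mask(d,(172,130,40),(180,255,255))
n,lab,st,ce=cv2.connectedComponentsWithStats(m); k=[i for i in range(1,n) if 15<st[i,4]<400]
P=cast(d,ce[k],.026); L=(P-p)@M; near=(abs(L[:,1])<.05); print(len(k),P[near].mean(0),L[near].min(0).round(3),L[near].max(0).round(3))
# fitted lines: caps distances constant if flat
Q=P[near][:,:2].astype(np.float32);print(axis(cv2.boxPoints(cv2.minAreaRect(Q))),s['clock'])
E
```

```text
clock: 44.35
ee_pos: [0.4564, -0.2892, 0.0355]
tool_rot: [0.109, 0.994, 0.0, 0.0]
contact_force: [0.9, -0.0, -0.2]
gripper_width: 0.752
finger_force: 0.0
ee_pos: [0.4598, -0.2918, 0.2025]
contact_force: [1.3, -0.5, -0.1]
finger_force: 0.0
ee_pos: [0.4555, -0.2886, 0.194]
contact_force: [0.4, 0.0, -0.4]
finger_force: 0.0
26 [ 0.45618707 -0.29013505  0.026     ] [-0.037 -0.014  0.168] [0.034 0.011 0.168]
(array([ 0.4563, -0.2901], dtype=float32), np.float32(-12.7), [np.float32(0.0701), np.float32(0.0252)]) 45.2
```

```bash
python3 -c "
from cell import bot;print(bot.finish_job())"
```

```text
the job is handed in; nothing more can be done
None
```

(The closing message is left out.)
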